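# Change the cartridges of the slide stainer

### The job

Change the stain cartridges: pull each used red cartridge that is still in the stainer out by its red handle and lay it flat on the floor of the steel tray; take each coloured cartridge (blue, green, yellow) out of the crate, lay it on the bench before the bay with the tag of its colour, take it anew by its pull handle and slide it nose first into that bay until its white front plate meets the mouth. When all the reds are in the tray and all the fresh ones that were delivered are fully home, throw the red lock lever all the way over, away from the robot; leave the grey cartridges in the crate and do not disturb the bottle, beaker, jar and dishes.

Things in the scene. Friction and masses are not known exactly. Their poses are not given: they have to be found in the camera images.
- blue_center (a point): Blue cartridge (absent in some runs), starts in the crate: 36 mm wide block, centre of its height (22 mm up). Own x to the nose, z up or down. From this point along x: white front plate 48 mm wide, 44 high, -35 to -29 mm; block 36 wide, 44 high, -29 to +45; tapered nose 26 wide to +57. Same either way up; 0.3 kg.
- blue_handle (a point): Centre of the blue cartridge's black pull-handle bar, 72 mm behind its centre point, 22 mm above its underside. Bar 10 mm thick along x, 48 mm wide, 28 mm high. Between bar and white plate is a finger gap 32 mm long and 36 mm wide, with a side strut at each end. Axes as the cartridge's.
- green_center (a point): Green cartridge (absent in some runs), starts in the crate: 36 mm wide block, centre of its height (22 mm up). Own x to the nose, z up or down. From this point along x: white front plate 48 mm wide, 44 high, -35 to -29 mm; block 36 wide, 44 high, -29 to +45; tapered nose 26 wide to +57. Same either way up; 0.3 kg.
- green_handle (a point): Centre of the green cartridge's black pull-handle bar, 72 mm behind its centre point, 22 mm above its underside. Bar 10 mm thick along x, 48 mm wide, 28 mm high. Between bar and white plate is a finger gap 32 mm long and 36 mm wide, with a side strut at each end. Axes as the cartridge's.
- yellow_center (a point): Yellow cartridge (absent in some runs), starts in the crate: 36 mm wide block, centre of its height (22 mm up). Own x to the nose, z up or down. From this point along x: white front plate 48 mm wide, 44 high, -35 to -29 mm; block 36 wide, 44 high, -29 to +45; tapered nose 26 wide to +57. Same either way up; 0.3 kg.
- yellow_handle (a point): Centre of the yellow cartridge's black pull-handle bar, 72 mm behind its centre point, 22 mm above its underside. Bar 10 mm thick along x, 48 mm wide, 28 mm high. Between bar and white plate is a finger gap 32 mm long and 36 mm wide, with a side strut at each end. Axes as the cartridge's.
- grey1_center (a point): Grey spent cartridge, built like the blue one, same point and axes; it stays in the crate.
- grey2_center (a point): Grey spent cartridge, built like the blue one, same point and axes; it stays in the crate.
- bay_blue (a point): Home point of the blue cartridge's centre point, in the bay whose hood bears the blue tag; x into the bay, z up. The bench is its floor (22 mm below). Mouth, met by the white plate when home, 29 mm before this point; opening 42 mm wide, 47 high. Hood beyond the mouth: top 57 mm over the bench, tags 60. Bays are 66 mm apart, colours in any order.
- bay_green (a point): Home point of the green cartridge's centre point, in the bay whose hood bears the green tag; x into the bay, z up. The bench is its floor (22 mm below). Mouth, met by the white plate when home, 29 mm before this point; opening 42 mm wide, 47 high. Hood beyond the mouth: top 57 mm over the bench, tags 60. Bays are 66 mm apart, colours in any order.
- bay_yellow (a point): Home point of the yellow cartridge's centre point, in the bay whose hood bears the yellow tag; x into the bay, z up. The bench is its floor (22 mm below). Mouth, met by the white plate when home, 29 mm before this point; opening 42 mm wide, 47 high. Hood beyond the mouth: top 57 mm over the bench, tags 60. Bays are 66 mm apart, colours in any order.
- red1_center (a point): Red used cartridge (absent in some runs), built like the blue one but with a red handle bar, same point and axes; it starts within a few mm of home in one of the bays, nose in.
- red2_center (a point): Red used cartridge (absent in some runs), built like the blue one but with a red handle bar, same point and axes; it starts within a few mm of home in one of the bays, nose in.
- red3_center (a point): Red used cartridge (absent in some runs), built like the blue one but with a red handle bar, same point and axes; it starts within a few mm of home in one of the bays, nose in.
- tray_floor (a point): Centre of the inner floor of the open steel tray, 4 mm over the bench, axes along its sides. Outside 210 mm (x) by 200 mm (y), walls 4 mm thick, 30 mm high; room for two cartridges side by side, lying along its x.
- mouth (a point): Mouth of the middle bay, on the bench, x into the bay. Before each mouth a black cheek stands on either side, 36 mm high, 12 thick, 54 mm free between, rounded tips 42 mm out from the mouth, so a cartridge's handle ends between the cheeks. The bench is bare for 100 mm before them. From 105 mm beyond the mouth a housing rises to 136 mm.
- crate_ref (a point): Crate's inner floor centre, 5 mm over the bench; x along it. Outside 362 x 160 mm, walls 5 thick, 50 high. Cartridges lie across it in 5 stalls 64 mm apart, noses to its -y, handle bars about 4 to 12 mm from the +y wall. Ribs between stalls, 47 mm high, reach 55 mm in from the +y wall, 22 mm from the other: fingers fit beside the blocks only.
- reagent: Reagent bottle, 60 mm across, 150 mm high, a bystander; origin at the centre of its underside.
- beaker: Beaker, 70 mm across, 90 mm high, a bystander; origin at the centre of its underside.
- dishes: Clear dish stack, 90 mm across, 45 mm high, a bystander; origin at the centre of its underside.
- jar: Small jar, 56 mm across, 80 mm high, a bystander; origin at the centre of its underside.
- lock (a joint): Red lock lever at the stainer's right end, in rad: 0 = leaning 0.5 rad from upright towards the robot (the bays' -x), 1.0 = stop, leaning 0.5 rad away; starts at 0 to 0.2, stays where it is left; about 1 N at the tip moves it.
- lock_tip (a point): Centre of the red ball (26 mm across) at the lever's tip, 80 mm from its pivot, which is 22 mm over the bench on a 70 x 50 x 25 mm grey block; it swings in the plane of the bays' x and z. Axes: not meaningful, use the bays' x.
Not all that is in view belongs to the job. What is shaped like the part that bears green_center but pink is not meant.

How it is judged:
On the way, in this order (a step that is already met when the one before it is completed fails the run):
1. every red cartridge lies in the tray and every blue, green or yellow one present is fully home in the bay of its colour (distance between blue_center and bay_blue below 0.008 m and angle between the x axis of blue_center and the x axis of bay_blue, either way round below 0.08 rad and distance between green_center and bay_green below 0.008 m and angle between the x axis of green_center and the x axis of bay_green, either way round below 0.08 rad and distance between yellow_center and bay_yellow below 0.008 m and angle between the x axis of yellow_center and the x axis of bay_yellow, either way round below 0.08 rad and x of red1_center in the frame of tray_floor between -0.085 and 0.085 m and y of red1_center in the frame of tray_floor between -0.08 and 0.08 m and z of each of red1_center, red2_center, red3_center in the frame of tray_floor below 0.033 m and x of red2_center in the frame of tray_floor between -0.085 and 0.085 m and y of red2_center in the frame of tray_floor between -0.08 and 0.08 m and x of red3_center in the frame of tray_floor between -0.085 and 0.085 m and y of red3_center in the frame of tray_floor between -0.08 and 0.08 m), for 0.3 s.
2. the lock lever is thrown, after that (value of joint lock above 0.8 rad), for 0.2 s.
At the end, for the whole second after the job is handed in: Each red cartridge lies flat on the tray's floor (centre point over the floor, less than 33 mm above it). Each blue, green or yellow cartridge present has its centre point within 8 mm of its bay's home point and is parallel to the bay within 0.08 rad; the lock lever stands above 0.8 rad (all of step 1 and value of joint lock above 0.8 rad); the robot touches nothing.
It fails at once if a grey cartridge is taken out of its stall (distance of any of grey1_center, grey2_center from where it was at the start of the episode above 0.035 m).
It fails at once if a bottle, beaker, jar or dish stack is pushed more than 40 mm or toppled (distance of any of reagent, beaker, dishes, jar from where it was at the start of the episode above 0.04 m or angle between any of reagent, beaker, dishes, jar's own z axis and vertical above 0.6 rad).
Of cart_blue, cart_green, cart_yellow only 2 to 3 are there at a start; the rules pass over those that are not, and their reading is None.
Of cart_red1, cart_red2, cart_red3 only 1 to 2 are there at a start; the rules pass over those that are not, and their reading is None.
At some moment in a run one of cart_blue, cart_green, cart_yellow may be knocked a few centimetres aside while the robot is not near it.
Once in a run the grip may slacken for a moment while it holds something.
It also fails if it takes over 210 s, if anything falls off the work surface, if the arm or the gripper's body presses on something with over 40 N, if the wrist force passes 120 N, or if a joint passes its speed limit or range.

### The arm

A 7-joint arm with a two-finger parallel gripper is mounted at the origin on the work surface. World frame = base frame: x ahead of the robot, y to its left, z up, the work surface at z = 0. Lengths are in m, angles in rad, forces in N, time in s.
With the tool pointing down it reaches from about 0.425 to 0.875 m from the base axis. Payload 4.7 kg.
Tool frame: the origin (TCP) lies midway between the tips of the shut fingers; the grasp point (between the pads) lies 19 mm behind it; z points along the fingers, y is the line along which they close (so a half turn about z gives the same grasp; the last joint's range is limited). The gripper opens to 87 mm and grips with 3 to 60 N. Pads are 19 mm wide; open, the fingers measure 117 mm over their backs; the gripper's body (75 mm by 190 mm) begins 51 mm behind the grasp point.
Start: joints at [1.276, 0.321, -0.07, 1.45, 0.023, 1.371, -0.057], TCP at [0.198, -0.619, 0.223] pointing down, gripper open.
Joint ranges: [-2.86, 2.86], [-0.3, 2.09], [-1.38, 1.24], [0.06, 2.45], [-1.56, 4.7], [0.09, 2.05], [-2.69, 2.69]. Speed limits (rad/s): [2.57, 2.57, 3.14, 3.14, 3.14, 3.14, 3.14].

### API

Orientations are given as a rotation vector (axis times angle).
In Python, from bench import ctrl, get_image, calibration gives the robot as it stands.
- The arm moves only by the tool apply_moves, never from a script. Its arguments are lists of equal length, an entry for each row: "dp": the shift along the tool's x, y, z in m, a list of three; "twist": the turn, a rotation vector about the tool's x, y, z in rad, a list of three; "fingers": the closure, from 0 (fully open) to 1 (shut). In form: {"dp": [[dx, dy, dz], ...], "twist": [[ax, ay, az], ...], "fingers": [fingers, ...]}. A call has 1 to 10 rows; each row shifts and turns the commanded pose from where the row before left it, along the tool's axes as they then stand; what a row does not reach is not made up. A row lasts 1/10 s, in which the tool goes at most 50 mm and 8.59 degrees, less where a joint would pass 70% of its speed; a pose out of reach is approached as far as the arm can. A call is refused whole if a number of a shift passes 0.05 or a number of a turn 0.15, either way. A call with a gripper value outside its range is refused whole. The fingers move at their own pace and stop on an object; "newtons" is the grip in N (left out, the last holds). Time passes only in rows, so rows that do not move let the fingers close. It gives the time, the measured TCP pose, the force, the opening and the grip force at its end, in the units of the state.
- ctrl.get_state(): the state, without advancing time (a new reading comes with each control period).
- get_image(name): name is "scene" or "top" or "wrist"; returns the picture (420x560x3 uint8, red, green, blue); there is no depth.
- calibration(name): a dict with "fx", "fy", "cx", "cy" (pixels), "eye" and "attitude" of the camera in the world; the wrist camera has in their place "hand_eye" (4x4, takes a point from camera to tool coordinates, whose origin is the TCP and whose axes are the flange's). Camera axes: x right, y up, looking along -z (the intrinsics and any distortion apply to the point x, -y, -z); pixel columns grow to the right and rows downward; lengths in m; the calibration is good to about 2 mm. A picture is of the moment at which its call begins: read the wrist's pose just before it. calibration takes no time and is no camera call.
- ctrl.close_job(): hands the job in; it is judged then, once.
The state is a dict: "time": time; "joint_positions": joint angles; "qd": joint speeds; "joint_torque": joint torques, N m; "position": TCP position; "tool_rot": TCP orientation; "ft_force": force on the tool from outside, world axes, zero at the start; "torque": the same for the moment, N m; "grip_width": opening from 0.0 (shut) to 1.0 (fully open); "grip_force": force on a finger pad.
Only numpy, scipy, OpenCV 4.12 (cv2) and the standard library are available. Lean on these libraries where they do the work, as an engineer would, in place of code of your own. Each camera call takes 0.05 s, during which the arm holds its last target. There are 200 camera calls.

## Working session

There is one attempt and no reset: what is moved stays moved. The work goes in short steps, Python scripts to look and compute and a tool call to move; the robot and the scene stay as the last step left them, time stands still between calls to the robot, and variables do not carry over. Pictures are saved under pics/ and viewed, at most 14 in all, crops included, and the job is handed in when it is done.

Besides the shell and the picture viewer there is one more tool, called after "Request:" in YAML: its name, and indented under it one key for each argument. apply_moves: Moves the arm, as the interface text tells. Its arguments: {"type":"object","properties":{"dp":{"type":"array"},"twist":{"type":"array"},"fingers":{"type":"array"},"newtons":{"type":"number"}},"required":["dp","twist","fingers"]}

```bash
ls; mkdir -p pics; python3 - <<'E'
from bench import ctrl,get_image,calibration
import cv2,numpy as np
for n in ("scene","top","wrist"):
    im=get_image(n); cv2.imwrite(f"pics/{n}0.png",im[:,:,::-1]); print(n,calibration(n))
print(ctrl.get_state())
E
```

```text
pics
scene {'fx': 381.5488461086208, 'fy': 381.5488461086208, 'cx': 279.4715563063307, 'cy': 214.5037732292756, 'eye': array([1.01997565, 0.27885586, 0.9173848 ]), 'attitude': array([0.38346157, 0.682493  , 2.0196381 ])}
top {'fx': 459.9218077148575, 'fy': 459.9218077148575, 'cx': 274.9194493337938, 'cy': 208.71406268754626, 'eye': array([ 0.23812769, -0.05211092,  1.2962512 ]), 'attitude': array([ 0.15130758, -0.16026017, -1.53658097])}
wrist {'fx': 304.9524024734939, 'fy': 304.9524024734939, 'cx': 279.90090904413677, 'cy': 206.31327031106522, 'hand_eye': array([[-6.65155575e-04,  9.57238371e-01,  2.89299600e-01,
         8.03912268e-02],
       [ 9.99999572e-01,  4.50861495e-04,  8.07375355e-04,
        -9.52278314e-04],
       [ 6.42416619e-04,  2.89300014e-01, -9.57238262e-01,
        -1.62143261e-01],
       [ 0.00000000e+00,  0.00000000e+00,  0.00000000e+00,
         1.00000000e+00]])}
{'time': 0.15, 'joint_positions': array([ 1.27609574,  0.32163364, -0.07008704,  1.45139977,  0.02260915,
        1.37082288, -0.0568929 ]), 'qd': array([-0.00051193, -0.00138295, -0.00102957, -0.00493621,  0.00052278,
        0.00079316, -0.00193457]), 'joint_torque': array([ 3.35097875e-04, -4.91797507e+01, -4.04768586e-01, -3.12875926e+01,
       -6.40281150e-02,  4.04272915e-02,  9.77729701e-05]), 'position': array([ 0.19736849, -0.61886013,  0.22172268]), 'tool_rot': array([-3.10278696e+00, -4.82971326e-01,  5.05595127e-04]), 'ft_force': array([-0.45964047, -0.08649426,  0.15425488]), 'torque': array([-0.02791398, -0.01090217, -0.0212712 ]), 'grip_force': 0.0, 'grip_width': 0.999505110946073}
```

View pics/scene0.png

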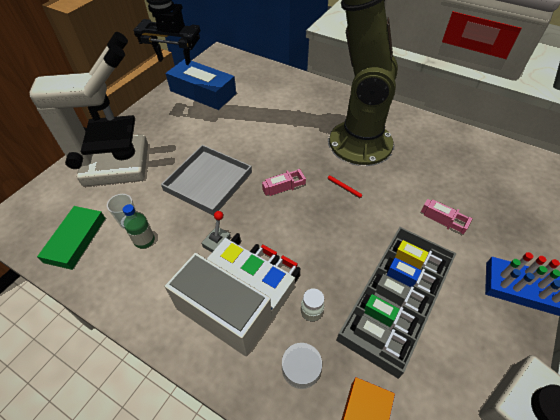

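View pics/top0.png

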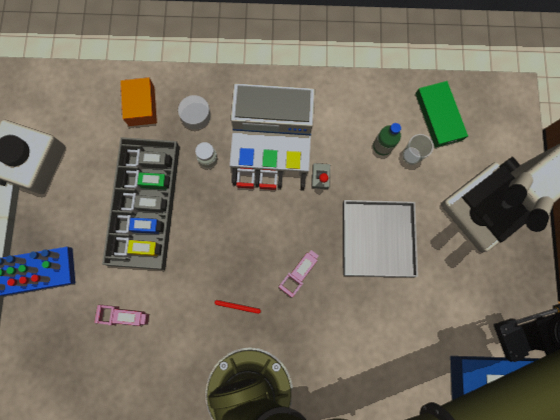

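Scene: bays left to right in the top view are blue (246,157), green (270,158) and yellow (293,159). Red cartridges sit in the blue and green bays, with handles at (245,184) and (269,185). The crate holds, from the top down, grey, green, grey, blue and yellow, all with handles to the left. The tray is at (379,239) and the lever ball at (323,177). The two pink cartridges at (125,317) and (300,273) are decoys. All three fresh ones are present.

```bash
cat > h.py <<'E'
import numpy as np,cv2
from scipy.spatial.transform import Rotation as R
from bench import ctrl,get_image,calibration
def cam(name,st=None):
    c=calibration(name)
    if name=="wrist":
        st=st or ctrl.get_state(); H=np.array(c["hand_eye"]); Rt=R.from_rotvec(st["tool_rot"]).as_matrix()
        return c,Rt@H[:3,:3],Rt@H[:3,3]+st["position"]
    return c,R.from_rotvec(c["attitude"]).as_matrix(),np.array(c["eye"])
def cast(cm,px,z):
    c,A,e=cm; px=np.atleast_2d(px).astype(float)
    d=np.stack([(px[:,0]-c["cx"])/c["fx"],-(px[:,1]-c["cy"])/c["fy"],-np.ones(len(px))],1)@A.T
    return e+d*((z-e[2])/d[:,2])[:,None]
def proj(cm,P):
    c,A,e=cm; q=(np.atleast_2d(P)-e)@A
    return np.stack([c["cx"]-c["fx"]*q[:,0]/q[:,2],c["cy"]+c["fy"]*q[:,1]/q[:,2]],1)
HUE={"red":((0,8),(172,180)),"yellow":((25,35),),"green":((55,80),),"blue":((105,125),)}
def blobs(im,col,roi=None,smin=150,vmin=80,amin=20):
    hsv=cv2.cvtColor(im,cv2.COLOR_RGB2HSV); m=np.zeros(im.shape[:2],np.uint8)
    for a,b in HUE[col]: m|=cv2.inRange(hsv,(a,smin,vmin),(b,255,255))
    if roi: k=np.zeros_like(m); x0,y0,x1,y1=roi; k[y0:y1,x0:x1]=255; m&=k
    out=[]
    for c in cv2.findContours(m,cv2.RETR_EXTERNAL,cv2.CHAIN_APPROX_NONE)[0]:
        if cv2.contourArea(c)>=amin:
            r=cv2.minAreaRect(c); out.append((np.round(r[0],1),np.round(r[1],1),round(r[2],1),cv2.contourArea(c)))
    return sorted(out,key=lambda o:-o[3])
def snap(name,f):
    st=ctrl.get_state(); im=get_image(name); cv2.imwrite("pics/"+f,im[:,:,::-1]); return im,cam(name,st)
E
python3 - <<'E'
from h import *
im=cv2.imread("pics/top0.png")[:,:,::-1].copy(); cm=cam("top")
np.set_printoptions(precision=4,suppress=True)
for col in HUE:
  for b in blobs(im,col,(100,80,420,330),amin=12):
    print(col,b,*[cast(cm,b[0],z)[0][:2] for z in (.036,.049,.060,.092)])
for p in [(345,202),(414,203),(415,276),(344,275)]: print("tray",cast(cm,p,.03)[0])
for p in [(122,140),(178,143),(163,269),(106,266)]: print("crate",cast(cm,p,.05)[0])
for n,p in dict(reagent=(390,135),beaker=(415,150),jar=(205,153),dish=(194,110)).items(): print(n,cast(cm,p,.06)[0])
s=ctrl.get_state(); print(R.from_rotvec(s["tool_rot"]).as_matrix())
E
```

```text
red (array([237.5, 306.5]), array([46.3,  5.1]), 11.8, 186.0) [0.2225 0.037 ] [0.2227 0.0361] [0.2228 0.0353] [0.2232 0.033 ]
red (array([323., 177.]), array([8., 8.]), 90.0, 53.0) [ 0.5884 -0.1896] [ 0.5848 -0.1882] [ 0.5817 -0.187 ] [ 0.5728 -0.1835]
red (array([244.5, 184. ]), array([ 4., 17.]), 90.0, 50.0) [0.5612 0.0321] [0.5579 0.0312] [0.5551 0.0305] [0.5469 0.0283]
red (array([267., 186.]), array([ 4., 16.]), 90.0, 49.5) [ 0.5573 -0.0316] [ 0.554  -0.0318] [ 0.5512 -0.032 ] [ 0.5431 -0.0325]
yellow (array([141.1, 247.3]), array([27.5, 13.6]), 3.8, 328.0) [0.3739 0.308 ] [0.3725 0.3043] [0.3713 0.3012] [0.3678 0.292 ]
yellow (array([293. , 159.7]), array([13.3, 16.4]), 4.8, 193.0) [ 0.637  -0.1035] [ 0.6329 -0.1029] [ 0.6294 -0.1025] [ 0.6192 -0.1012]
green (array([151., 179.]), array([25.8, 12.1]), 4.8, 277.5) [0.5679 0.2966] [0.5645 0.293 ] [0.5616 0.29  ] [0.5532 0.2811]
green (array([269.5, 158. ]), array([16., 13.]), 90.0, 183.0) [ 0.64   -0.0362] [ 0.6358 -0.0363] [ 0.6323 -0.0365] [ 0.6221 -0.0369]
blue (array([142.5, 224.5]), array([13., 27.]), 90.0, 314.0) [0.4372 0.3096] [0.4351 0.3058] [0.4334 0.3027] [0.4283 0.2935]
blue (array([246. , 156.5]), array([13.2, 16.2]), 4.8, 190.0) [0.6424 0.0311] [0.6382 0.0303] [0.6347 0.0295] [0.6244 0.0274]
blue (array([395.5, 128. ]), array([9.2, 9.2]), 45.0, 65.0) [ 0.742  -0.3993] [ 0.7368 -0.3957] [ 0.7324 -0.3926] [ 0.7197 -0.3838]
tray [ 0.519  -0.2529  0.03  ]
tray [ 0.5219 -0.4478  0.03  ]
tray [ 0.3174 -0.444   0.03  ]
tray [ 0.3147 -0.2496  0.03  ]
crate [0.6761 0.3842 0.05  ]
crate [0.672  0.2248 0.05  ]
crate [0.3157 0.2403 0.05  ]
crate [0.3193 0.3938 0.05  ]
reagent [ 0.7109 -0.3765  0.06  ]
beaker [ 0.6684 -0.4462  0.06  ]
jar [0.6414 0.1449 0.06  ]
dish [0.769  0.1838 0.06  ]
[[ 0.9527  0.3039 -0.0005]
 [ 0.304  -0.9527  0.0014]
 [-0.0001 -0.0015 -1.    ]]
```

Request:
apply_moves:
  dp:
    - [0.035, -0.033, 0.0015]
    - [0.035, -0.033, 0.0015]
    - [0.035, -0.033, 0.0015]
    - [0.035, -0.033, 0.0015]
    - [0.035, -0.033, 0.0015]
    - [0.035, -0.033, 0.0015]
    - [0.035, -0.033, 0.0015]
    - [0.035, -0.033, 0.0015]
    - [0.035, -0.033, 0.0015]
    - [0.035, -0.033, 0.0015]
  twist:
    - [0, 0, 0]
    - [0, 0, 0]
    - [0, 0, 0]
    - [0, 0, 0]
    - [0, 0, 0]
    - [0, 0, 0]
    - [0, 0, 0]
    - [0, 0, 0]
    - [0, 0, 0]
    - [0, 0, 0]
  fingers: [0, 0, 0, 0, 0, 0, 0, 0, 0, 0]
  newtons: 40

```text
time: 1.15
position: [0.4311, -0.1967, 0.2075]
tool_rot: [3.104, 0.483, 0.0]
ft_force: [1.4, -0.3, 0.7]
grip_width: 0.998
grip_force: 0.0
```

Request:
apply_moves:
  dp:
    - [0.035, -0.033, 0.0015]
    - [0.035, -0.033, 0.0015]
    - [0.035, -0.033, 0.0015]
    - [0.035, -0.033, 0.0015]
  twist:
    - [0, 0, 0]
    - [0, 0, 0]
    - [0, 0, 0]
    - [0, 0, 0]
  fingers: [0, 0, 0, 0]

```text
time: 1.55
position: [0.5244, -0.0286, 0.2015]
tool_rot: [3.104, 0.482, 0.0]
ft_force: [0.2, 0.1, -1.0]
grip_width: 1.002
grip_force: 0.0
```

Request:
apply_moves:
  dp:
    - [0, 0, 0]
    - [0, 0, 0]
    - [0, 0, 0]
    - [0, 0, 0]
    - [0, 0, 0]
    - [0, 0, 0]
    - [0, 0, 0]
    - [0, 0, 0]
    - [0, 0, 0]
    - [0, 0, 0]
  twist:
    - [0, 0, -0.15]
    - [0, 0, -0.15]
    - [0, 0, -0.15]
    - [0, 0, -0.15]
    - [0, 0, -0.15]
    - [0, 0, -0.15]
    - [0, 0, -0.15]
    - [0, 0, -0.15]
    - [0, 0, -0.022]
    - [0, 0, 0]
  fingers: [0, 0, 0, 0, 0.7, 0.7, 0.7, 0.7, 0.7, 0.7]

```text
time: 2.55
position: [0.5238, -0.0303, 0.2014]
tool_rot: [-2.268, -2.173, 0.0]
ft_force: [0.0, -0.3, -0.9]
grip_width: 0.544
grip_force: 0.0
```

```bash
python3 - <<'E'
from h import *
np.set_printoptions(precision=4,suppress=True)
im,cm=snap("wrist","w1.png"); s=ctrl.get_state()
print(s["time"],s["position"],R.from_rotvec(s["tool_rot"]).as_matrix(),s["grip_width"],s["joint_positions"])
for col in HUE:
  for b in blobs(im,col,amin=60): print(col,b,*[cast(cm,b[0],z)[0][:2] for z in (.036,.060,.092)])
E
```

```text
2.6 [ 0.5238 -0.0303  0.2014] [[ 0.0429  0.9991 -0.0002]
 [ 0.9991 -0.0429 -0.    ]
 [-0.0001 -0.0002 -1.    ]] 0.4914090414640017 [ 0.6986  0.1165 -0.7353  1.7679  0.0813  1.2882 -0.099 ]
red (array([ 13.5, 131.3]), array([116.3,  14.4]), 83.0, 1437.5) [0.2488 0.0456] [0.2692 0.0459] [0.2965 0.0464]
red (array([314.5, 129. ]), array([46.,  9.]), 90.0, 397.5) [0.5629 0.0342] [0.5603 0.0354] [0.5569 0.037 ]
red (array([313.5, 187.5]), array([ 9., 45.]), 0.0, 353.5) [ 0.5611 -0.0283] [ 0.5587 -0.0225] [ 0.5554 -0.0148]
red (array([331.5, 334.5]), array([ 5., 19.]), 90.0, 73.0) [ 0.582 -0.223] [ 0.578 -0.203] [ 0.5727 -0.1763]
yellow (array([381.5, 253.5]), array([31., 47.]), 90.0, 847.0) [ 0.6401 -0.1114] [ 0.6319 -0.0995] [ 0.6209 -0.0837]
green (array([387.5, 195.5]), array([35., 49.]), 90.0, 1602.5) [ 0.6431 -0.0409] [ 0.6346 -0.0342] [ 0.6233 -0.0253]
blue (array([394.5, 129.5]), array([53., 41.]), -0.0, 2034.0) [0.6462 0.0301] [0.6375 0.0316] [0.6259 0.0336]
blue (array([470.9, 166.5]), array([  2.3, 175.9]), 10.0, 197.0) [ 0.7311 -0.0124] [ 0.7162 -0.0078] [ 0.6963 -0.0016]
```

View pics/w1.png

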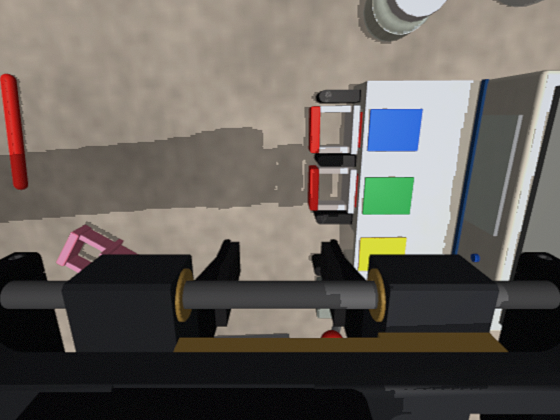

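The wrist view shows red bars at (314,129) and (313,187), and tags at (394,129), (387,195) and (381,253). The tags give a bay yaw of about -0.043 and 66 mm spacing, which matches the description. I'll grasp the red in the blue bay first.

Request:
apply_moves:
  dp:
    - [0.0323, 0.0177, 0]
    - [0.0323, 0.0177, 0]
    - [0, 0, 0.045]
    - [0, 0, 0.045]
    - [0, 0, 0.04]
    - [0, 0, 0.02]
    - [0, 0, 0.01]
    - [0, 0, 0.01]
    - [0, 0, 0.01]
    - [0, 0, 0.01]
  twist:
    - [0, 0, 0]
    - [0, 0, 0]
    - [0, 0, 0]
    - [0, 0, 0]
    - [0, 0, 0]
    - [0, 0, 0]
    - [0, 0, 0]
    - [0, 0, 0]
    - [0, 0, 0]
    - [0, 0, 0]
  fingers: [0.7, 0.7, 0.7, 0.7, 0.7, 0.7, 0.7, 0.7, 0.7, 0.7]

```text
time: 3.6
position: [0.5629, 0.0329, 0.0119]
tool_rot: [2.265, 2.175, 0.002]
ft_force: [-0.3, 0.7, -0.6]
grip_width: 0.3
grip_force: 0.0
```

Request:
apply_moves:
  dp:
    - [0, 0, 0.006]
    - [0, 0, 0]
    - [0, 0, 0]
    - [0, 0, 0]
    - [0, 0, 0]
  twist:
    - [0, 0, 0]
    - [0, 0, 0]
    - [0, 0, 0]
    - [0, 0, 0]
    - [0, 0, 0]
  fingers: [0.7, 1, 1, 1, 1]
  newtons: 50

```text
time: 4.1
position: [0.5625, 0.033, 0.0061]
tool_rot: [2.265, 2.176, 0.002]
ft_force: [0.6, 0.5, 0.3]
grip_width: 0.109
grip_force: 50.0
```

Request:
apply_moves:
  dp:
    - [0, -0.02, 0]
    - [0, -0.03, 0]
    - [0, -0.03, 0]
    - [0, -0.03, 0]
    - [0, 0, 0]
    - [0, 0, -0.03]
    - [0, 0, -0.04]
    - [0, 0, -0.01]
    - [0, 0, 0]
  twist:
    - [0, 0, 0]
    - [0, 0, 0]
    - [0, 0, 0]
    - [0, 0, 0]
    - [0, 0, 0]
    - [0, 0, 0]
    - [0, 0, 0]
    - [0, 0, 0]
    - [0, 0, 0]
  fingers: [1, 1, 1, 1, 1, 1, 1, 1, 1]

```text
time: 5.0
position: [0.4531, 0.037, 0.0869]
tool_rot: [2.263, 2.174, 0.002]
ft_force: [-0.4, 0.4, -3.0]
grip_width: 0.111
grip_force: 50.0
```

Request:
apply_moves:
  dp:
    - [-0.0434, -0.0062, 0]
    - [-0.0434, -0.0062, 0]
    - [-0.0434, -0.0062, 0]
    - [-0.0434, -0.0062, 0]
    - [-0.0434, -0.0062, 0]
    - [-0.0434, -0.0062, 0]
    - [-0.0434, -0.0062, 0]
    - [-0.0434, -0.0062, 0]
    - [-0.0434, -0.0062, 0]
    - [-0.0434, -0.0062, 0]
  twist:
    - [0, 0, 0]
    - [0, 0, 0]
    - [0, 0, 0]
    - [0, 0, 0]
    - [0, 0, 0]
    - [0, 0, 0]
    - [0, 0, 0]
    - [0, 0, 0]
    - [0, 0, 0]
    - [0, 0, -0.026]
  fingers: [1, 1, 1, 1, 1, 1, 1, 1, 1, 1]

```text
time: 6.0
position: [0.3706, -0.3944, 0.0827]
tool_rot: [-2.233, -2.203, 0.001]
ft_force: [0.8, 1.3, -3.3]
grip_width: 0.114
grip_force: 50.0
```

```bash
python3 - <<'E'
from h import *
np.set_printoptions(precision=4,suppress=True)
im,cm=snap("scene","s2.png"); im2,_=snap("top","t2.png"); im3,_=snap("wrist","w2.png")
s=ctrl.get_state(); print(s["position"],s["grip_width"],s["tool_rot"])
a=cv2.resize(im[120:320,140:360],(400,364)); b=cv2.resize(im2[140:320,200:440],(400,300)); 
b=cv2.copyMakeBorder(b,0,64,0,0,cv2.BORDER_CONSTANT); cv2.imwrite("pics/c2.png",np.hstack([a,b])[:,:,::-1])
E
```

```text
[ 0.3694 -0.3962  0.0826] 0.10996286889324132 [-2.2407 -2.1958  0.0015]
```

View pics/c2.png

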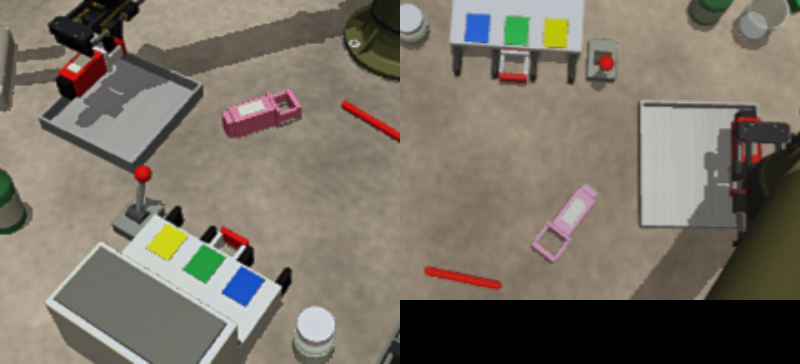

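The red cartridge hangs level over the tray's far half, at left (85,70) and right (745,140). Lowering it now.

Request:
apply_moves:
  dp:
    - [0, 0, 0.03]
    - [0, 0, 0.025]
    - [0, 0, 0.01]
    - [0, 0, 0.004]
    - [0, 0, 0.003]
    - [0, 0, 0]
    - [0, 0, 0]
    - [0, 0, 0]
  twist:
    - [0, 0, 0]
    - [0, 0, 0]
    - [0, 0, 0]
    - [0, 0, 0]
    - [0, 0, 0]
    - [0, 0, 0]
    - [0, 0, 0]
    - [0, 0, 0]
  fingers: [1, 1, 1, 1, 1, 1, 0.7, 0.7]

```text
time: 6.95
position: [0.3738, -0.3949, 0.0151]
tool_rot: [2.235, 2.203, -0.0]
ft_force: [0.0, 0.0, -0.4]
grip_width: 0.212
grip_force: 0.0
```

Request:
apply_moves:
  dp:
    - [0, 0, 0]
    - [0, 0, -0.02]
    - [0, 0, -0.05]
    - [0, 0, -0.05]
  twist:
    - [0, 0, 0]
    - [0, 0, 0]
    - [0, 0, 0]
    - [0, 0, 0]
  fingers: [0.7, 0.7, 0.7, 0.7]

```text
time: 7.35
position: [0.3723, -0.3933, 0.1347]
tool_rot: [-2.236, -2.205, -0.001]
ft_force: [0.8, -2.0, -0.0]
grip_width: 0.294
grip_force: 0.0
```

Request:
apply_moves:
  dp:
    - [0.0407, 0.0201, 0]
    - [0.0407, 0.0201, 0]
    - [0.0407, 0.0201, 0]
    - [0.0407, 0.0201, 0]
    - [0.0407, 0.0201, 0]
    - [0.0407, 0.0201, 0]
    - [0.0407, 0.0201, 0]
    - [0.0407, 0.0201, 0]
    - [0.0407, 0.0201, 0]
    - [0, 0, 0]
  twist:
    - [0, 0, 0]
    - [0, 0, 0]
    - [0, 0, 0]
    - [0, 0, 0]
    - [0, 0, 0]
    - [0, 0, 0]
    - [0, 0, 0]
    - [0, 0, 0]
    - [0, 0, 0.029]
    - [0, 0, 0]
  fingers: [0.7, 0.7, 0.7, 0.7, 0.7, 0.7, 0.7, 0.7, 0.7, 0.7]

```text
time: 8.35
position: [0.5611, -0.0215, 0.1348]
tool_rot: [-2.257, -2.184, -0.009]
ft_force: [0.4, 0.2, -0.7]
grip_width: 0.301
grip_force: 0.0
```

```bash
python3 - <<'E'
from h import *
np.set_printoptions(precision=4,suppress=True)
s=ctrl.get_state(); print(s["position"],s["grip_width"],R.from_rotvec(s["tool_rot"]).as_matrix()[:2])
im=get_image("top"); cm=cam("top")
for b in blobs(im,"red",(220,170,420,330),amin=12): print(b,cast(cm,b[0],.036)[0],cast(cm,b[0],.048)[0])
E
```

```text
[ 0.5611 -0.0215  0.1348] 0.301159562029603 [[ 0.033   0.9994  0.0038]
 [ 0.9994 -0.0331  0.0047]]
(array([397.5, 226. ]), array([26., 13.]), 90.0, 314.5) [ 0.4536 -0.3979  0.036 ] [ 0.4516 -0.3946  0.048 ]
(array([236.6, 306.3]), array([34.7,  5. ]), 11.9, 137.5) [0.223  0.0394 0.036 ] [0.2231 0.0385 0.048 ]
(array([323., 177.]), array([8., 8.]), 90.0, 53.0) [ 0.5884 -0.1896  0.036 ] [ 0.5851 -0.1883  0.048 ]
(array([397., 256.]), array([ 4., 16.]), 90.0, 45.5) [ 0.3701 -0.3944  0.036 ] [ 0.3689 -0.3912  0.048 ]
```

Request:
apply_moves:
  dp:
    - [-0.0098, -0.001, 0.02]
    - [0, 0, 0.04]
    - [0, 0, 0.03]
    - [0, 0, 0.015]
    - [0, 0, 0.012]
    - [0, 0, 0.011]
    - [0, 0, 0]
    - [0, 0, 0]
    - [0, 0, 0]
    - [0, 0, 0]
  twist:
    - [0, 0, 0.01]
    - [0, 0, 0]
    - [0, 0, 0]
    - [0, 0, 0]
    - [0, 0, 0]
    - [0, 0, 0]
    - [0, 0, 0]
    - [0, 0, 0]
    - [0, 0, 0]
    - [0, 0, 0]
  fingers: [0.7, 0.7, 0.7, 0.7, 0.7, 0.7, 0.7, 1, 1, 1]

```text
time: 9.4
position: [0.5581, -0.0398, 0.0063]
tool_rot: [2.278, 2.161, 0.002]
ft_force: [0.4, 4.9, 1.2]
grip_width: 0.11
grip_force: 46.6
```

Request:
apply_moves:
  dp:
    - [0, -0.015, 0]
    - [0, -0.03, 0]
    - [0, -0.03, 0]
    - [0, -0.035, 0]
    - [0, 0, 0]
    - [0, 0, -0.03]
    - [0, 0, -0.04]
    - [0, 0, -0.01]
    - [0, 0, 0]
  twist:
    - [0, 0, 0]
    - [0, 0, 0]
    - [0, 0, 0]
    - [0, 0, 0]
    - [0, 0, 0]
    - [0, 0, 0]
    - [0, 0, 0]
    - [0, 0, 0]
    - [0, 0, 0]
  fingers: [1, 1, 1, 1, 1, 1, 1, 1, 1]

```text
time: 10.3
position: [0.4485, -0.0345, 0.0869]
tool_rot: [2.277, 2.159, 0.001]
ft_force: [-0.3, 0.2, -3.0]
grip_width: 0.109
grip_force: 50.0
```

Request:
apply_moves:
  dp:
    - [-0.0391, -0.0091, 0]
    - [-0.0391, -0.0091, 0]
    - [-0.0391, -0.0091, 0]
    - [-0.0391, -0.0091, 0]
    - [-0.0391, -0.0091, 0]
    - [-0.0391, -0.0091, 0]
    - [-0.0391, -0.0091, 0]
    - [0, 0, 0]
    - [0, 0, 0]
  twist:
    - [0, 0, 0]
    - [0, 0, 0]
    - [0, 0, 0]
    - [0, 0, 0]
    - [0, 0, 0]
    - [0, 0, 0]
    - [0, 0, 0]
    - [0, 0, -0.036]
    - [0, 0, 0]
  fingers: [1, 1, 1, 1, 1, 1, 1, 1, 1]

```text
time: 11.2
position: [0.3673, -0.3039, 0.0831]
tool_rot: [-2.239, -2.196, 0.0]
ft_force: [0.8, 0.9, -3.0]
grip_width: 0.108
grip_force: 50.0
```

```bash
python3 - <<'E'
from h import *
np.set_printoptions(precision=4,suppress=True)
s=ctrl.get_state(); print(s["position"],s["grip_width"],R.from_rotvec(s["tool_rot"]).as_matrix())
im,_=snap("scene","s3.png"); im2,_=snap("top","t3.png")
a=cv2.resize(im[120:320,140:360],(400,364)); b=cv2.resize(im2[140:320,200:440],(400,300)); 
b=cv2.copyMakeBorder(b,0,64,0,0,cv2.BORDER_CONSTANT); cv2.imwrite("pics/c3.png",np.hstack([a,b])[:,:,::-1])
E
```

```text
[ 0.3673 -0.3039  0.0831] 0.10809016722024592 [[ 0.0194  0.9998 -0.0034]
 [ 0.9998 -0.0194  0.0034]
 [ 0.0033 -0.0035 -1.    ]]
```

View pics/c3.png

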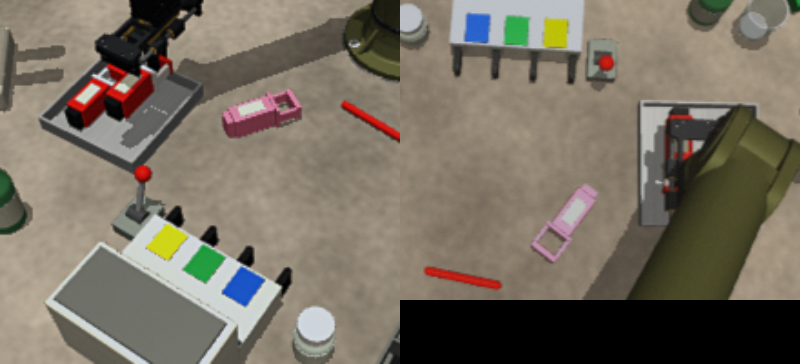

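Request:
apply_moves:
  dp:
    - [0.003, 0.004, 0.03]
    - [0, 0, 0.025]
    - [0, 0, 0.01]
    - [0, 0, 0.004]
    - [0, 0, 0.003]
    - [0, 0, 0]
    - [0, 0, 0]
    - [0, 0, 0]
    - [0, 0, 0]
    - [0, 0, -0.02]
  twist:
    - [0, 0, 0]
    - [0, 0, 0]
    - [0, 0, 0]
    - [0, 0, 0]
    - [0, 0, 0]
    - [0, 0, 0]
    - [0, 0, 0]
    - [0, 0, 0]
    - [0, 0, 0]
    - [0, 0, 0]
  fingers: [1, 1, 1, 1, 1, 1, 0.7, 0.7, 0.7, 0.7]

```text
time: 12.3
position: [0.372, -0.3001, 0.0324]
tool_rot: [-2.238, -2.2, 0.0]
ft_force: [0.5, -0.4, 0.1]
grip_width: 0.288
grip_force: 0.0
```

Request:
apply_moves:
  dp:
    - [0, 0, -0.04]
    - [0, 0, -0.045]
    - [0, 0, -0.045]
    - [0, 0, -0.045]
    - [0.0437, 0.0172, 0]
    - [0.0437, 0.0172, 0]
    - [0.0437, 0.0172, 0]
    - [0.0437, 0.0172, 0]
    - [0.0437, 0.0172, 0]
    - [0.0437, 0.0172, 0]
  twist:
    - [0, 0, 0]
    - [0, 0, 0]
    - [0, 0, 0]
    - [0, 0, 0]
    - [0, 0, 0]
    - [0, 0, 0]
    - [0, 0, 0]
    - [0, 0, 0]
    - [0, 0, 0]
    - [0, 0, 0.016]
  fingers: [0.7, 0.7, 0.7, 0.7, 0.6, 0.5, 0.5, 0.5, 0.5, 0.45]

```text
time: 13.3
position: [0.4817, -0.0389, 0.2094]
tool_rot: [2.257, 2.182, 0.0]
ft_force: [1.2, -0.3, 0.3]
grip_width: 0.524
grip_force: 0.0
```

Request:
apply_moves:
  dp:
    - [0.0433, -0.0025, 0]
    - [0.0433, -0.0025, 0]
    - [0.0433, -0.0025, 0]
    - [0.0433, -0.0025, 0]
    - [0.0433, -0.0025, 0]
    - [0.0433, -0.0025, 0]
    - [0, 0, 0]
    - [0, 0, 0]
  twist:
    - [0, 0, 0]
    - [0, 0, 0]
    - [0, 0, 0]
    - [0, 0, 0]
    - [0, 0, 0]
    - [0, 0, 0]
    - [0, 0, 0]
    - [0, 0, 0]
  fingers: [0.35, 0.35, 0.35, 0.35, 0.35, 0.35, 0.35, 0.35]

```text
time: 14.1
position: [0.4743, 0.2206, 0.2088]
tool_rot: [2.254, 2.188, 0.0]
ft_force: [0.3, -0.4, 0.8]
grip_width: 0.655
grip_force: 0.0
```

```bash
python3 - <<'E'
from h import *
np.set_printoptions(precision=4,suppress=True)
s=ctrl.get_state(); print(s["position"],s["grip_width"],R.from_rotvec(s["tool_rot"]).as_matrix()[:2])
im,cm=snap("wrist","w4.png")
for col in ("yellow","blue","green"):
  for b in blobs(im,col,amin=300): print(col,b,cast(cm,b[0],.049)[0][:2])
im=get_image("top"); cm=cam("top")
for b in blobs(im,"red",(220,170,420,330),amin=12): print(b,cast(cm,b[0],.036)[0],cast(cm,b[0],.048)[0])
E
```

```text
[0.4743 0.2206 0.2088] 0.6550370709206527 [[ 0.03    0.9996  0.0002]
 [ 0.9996 -0.03    0.0002]]
yellow (array([179.3, 109.9]), array([77.2, 35.9]), 84.8, 2472.5) [0.376  0.3088]
blue (array([241.6, 107. ]), array([77.5, 36.1]), 87.4, 2616.0) [0.4388 0.3096]
green (array([368.5, 115.9]), array([35.6, 76.6]), 4.1, 2487.0) [0.5667 0.2971]
(array([397.5, 226. ]), array([26., 13.]), 90.0, 313.5) [ 0.4536 -0.3979  0.036 ] [ 0.4516 -0.3946  0.048 ]
(array([362. , 224.5]), array([25., 12.]), 90.0, 299.5) [ 0.455  -0.2991  0.036 ] [ 0.4529 -0.2967  0.048 ]
(array([242.4, 307.5]), array([36.3,  5.1]), 11.3, 142.0) [0.2203 0.0238 0.036 ] [0.2204 0.023  0.048 ]
(array([323., 177.]), array([8., 8.]), 90.0, 53.0) [ 0.5884 -0.1896  0.036 ] [ 0.5851 -0.1883  0.048 ]
(array([361.5, 254.5]), array([ 3., 17.]), 90.0, 48.0) [ 0.3715 -0.2969  0.036 ] [ 0.3702 -0.2946  0.048 ]
(array([397., 256.]), array([ 4., 16.]), 90.0, 47.5) [ 0.3701 -0.3944  0.036 ] [ 0.3689 -0.3912  0.048 ]
```

View pics/w4.png

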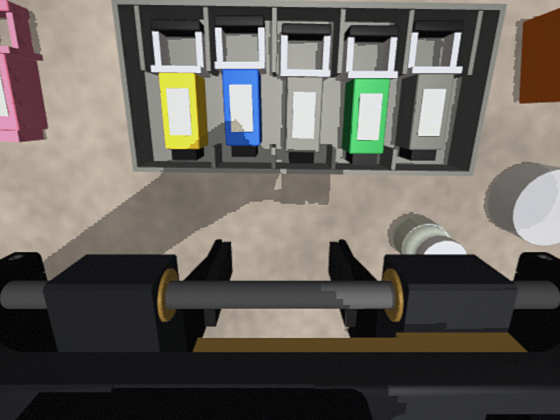

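Crate view, left to right: yellow (179,110), blue (241,107), grey (303,110), green (368,116) and grey (430,110), with all the noses down in the image. The two reds are correctly placed in the tray. Blue is next, gripped on the block beside its centre.

Request:
apply_moves:
  dp:
    - [0.0455, -0.0194, 0]
    - [0.0455, -0.0194, 0]
    - [0, 0, 0.045]
    - [0, 0, 0.045]
    - [0, 0, 0.035]
    - [0, 0, 0]
    - [0, 0, 0]
  twist:
    - [0, 0, 0]
    - [0, 0, 0]
    - [0, 0, 0]
    - [0, 0, 0]
    - [0, 0, 0]
    - [0, 0, 0]
    - [0, 0, 0]
  fingers: [0.44, 0.44, 0.44, 0.44, 0.44, 0.44, 0.44]

```text
time: 14.9
position: [0.4396, 0.3107, 0.0841]
tool_rot: [2.26, 2.182, -0.001]
ft_force: [0.2, 1.1, -0.3]
grip_width: 0.562
grip_force: 0.0
```

Request:
apply_moves:
  dp:
    - [0, 0, 0.025]
    - [0, 0, 0.02]
    - [0, 0, 0.015]
    - [0, 0, 0.012]
    - [0, 0, 0]
    - [0, 0, 0]
    - [0, 0, 0]
    - [0, 0, 0]
    - [0, 0, 0]
  twist:
    - [0, 0, 0]
    - [0, 0, 0]
    - [0, 0, 0]
    - [0, 0, 0]
    - [0, 0, 0]
    - [0, 0, 0]
    - [0, 0, 0]
    - [0, 0, 0]
    - [0, 0, 0]
  fingers: [0.44, 0.44, 0.44, 0.44, 0.44, 1, 1, 1, 1]

```text
time: 15.8
position: [0.4391, 0.3123, 0.0124]
tool_rot: [2.257, 2.184, 0.002]
ft_force: [-1.5, 0.4, 4.8]
grip_width: 0.407
grip_force: 50.0
```

Request:
apply_moves:
  dp:
    - [0, 0, -0.02]
    - [0, 0, -0.04]
    - [0, 0, -0.04]
    - [-0.0457, 0.0173, 0]
    - [-0.0457, 0.0173, 0]
    - [-0.0457, 0.0173, 0]
    - [-0.0457, 0.0173, 0]
    - [-0.0457, 0.0173, 0]
    - [-0.0457, 0.0173, 0]
    - [0, 0, 0]
  twist:
    - [0, 0, 0]
    - [0, 0, 0]
    - [0, 0, 0]
    - [0, 0, 0]
    - [0, 0, 0]
    - [0, 0, 0]
    - [0, 0, 0]
    - [0, 0, 0]
    - [0, 0, 0]
    - [0, 0, 0]
  fingers: [1, 1, 1, 1, 1, 1, 1, 1, 1, 1]

```text
time: 16.8
position: [0.5352, 0.0242, 0.1106]
tool_rot: [2.269, 2.168, -0.005]
ft_force: [-0.0, -0.1, -2.6]
grip_width: 0.407
grip_force: 50.0
```

Request:
apply_moves:
  dp:
    - [0, 0, 0]
    - [0, 0, 0]
    - [0, 0, 0]
    - [0, 0, 0]
    - [0, 0, 0]
    - [0, 0, 0]
    - [0, 0, 0]
    - [0, 0, 0]
    - [0, 0, 0]
    - [0, 0, 0]
  twist:
    - [0, 0, -0.145]
    - [0, 0, -0.145]
    - [0, 0, -0.145]
    - [0, 0, -0.145]
    - [0, 0, -0.145]
    - [0, 0, -0.145]
    - [0, 0, -0.145]
    - [0, 0, -0.145]
    - [0, 0, -0.145]
    - [0, 0, -0.145]
  fingers: [1, 1, 1, 1, 1, 1, 1, 1, 1, 1]

```text
time: 17.8
position: [0.533, 0.0342, 0.1111]
tool_rot: [-0.232, -3.132, 0.001]
ft_force: [-0.2, 0.9, -3.1]
grip_width: 0.407
grip_force: 50.0
```

Request:
apply_moves:
  dp:
    - [0, 0, 0]
    - [0, 0, 0]
    - [0, 0, 0]
  twist:
    - [0, 0, -0.109]
    - [0, 0, 0]
    - [0, 0, 0]
  fingers: [1, 1, 1]

```text
time: 18.1
position: [0.5331, 0.0342, 0.1112]
tool_rot: [-0.075, -3.14, 0.0]
ft_force: [-0.4, 0.2, -3.1]
grip_width: 0.41
grip_force: 50.0
```

```bash
cat > st.py <<'E'
from h import *
np.set_printoptions(precision=4,suppress=True)
s=ctrl.get_state(); M=R.from_rotvec(s["tool_rot"]).as_matrix()
print(round(s["time"],2),s["position"],"x-ang %.4f y-ang %.4f w %.3f"%(np.arctan2(M[1,0],M[0,0]),np.arctan2(M[1,1],M[0,1]),s["grip_width"]),M[2],s["ft_force"])
E
python3 st.py
```

```text
18.1 [0.5331 0.0342 0.1112] x-ang 3.0941 y-ang 1.5233 w 0.410 [ 0.0007 -0.     -1.    ] [-0.3674  0.2326 -3.1051]
```

Request:
apply_moves:
  dp:
    - [0, 0, 0.04]
    - [0, 0, 0.03]
    - [0, 0, 0.015]
    - [0, 0, 0.012]
    - [0, 0, 0.006]
    - [0, 0, 0]
    - [0, 0, 0]
    - [0, 0, 0]
    - [0, 0, -0.02]
    - [0, 0, -0.04]
  twist:
    - [0, 0, 0]
    - [0, 0, 0]
    - [0, 0, 0]
    - [0, 0, 0]
    - [0, 0, 0]
    - [0, 0, 0]
    - [0, 0, 0]
    - [0, 0, 0]
    - [0, 0, 0]
    - [0, 0, 0]
  fingers: [1, 1, 1, 1, 1, 1, 0.35, 0.35, 0.35, 0.35]

```text
time: 19.1
position: [0.532, 0.034, 0.068]
tool_rot: [-0.07, -3.137, -0.0]
ft_force: [0.4, -0.5, -0.1]
grip_width: 0.624
grip_force: 0.0
```

Request:
apply_moves:
  dp:
    - [0, 0, -0.05]
    - [0, 0, -0.04]
    - [0, 0, 0]
    - [0, 0, 0]
    - [0, 0, 0]
    - [0, 0, 0]
    - [0, 0, 0]
    - [0, 0, 0]
    - [0, 0, 0]
    - [0, 0, 0]
  twist:
    - [0, 0, 0]
    - [0, 0, 0.145]
    - [0, 0, 0.145]
    - [0, 0, 0.145]
    - [0, 0, 0.145]
    - [0, 0, 0.145]
    - [0, 0, 0.145]
    - [0, 0, 0.145]
    - [0, 0, 0.145]
    - [0, 0, 0.145]
  fingers: [0.5, 0.7, 0.7, 0.7, 0.7, 0.7, 0.7, 0.7, 0.7, 0.7]

```text
time: 20.1
position: [0.534, 0.0346, 0.1597]
tool_rot: [1.968, 2.446, 0.001]
ft_force: [-0.2, -0.7, -0.6]
grip_width: 0.299
grip_force: 0.0
```

Request:
apply_moves:
  dp:
    - [-0.025, -0.038, 0]
    - [-0.025, -0.038, 0]
    - [0, 0, 0]
    - [0, 0, 0]
  twist:
    - [0, 0, 0.14]
    - [0, 0, 0.126]
    - [0, 0, 0]
    - [0, 0, 0]
  fingers: [0.7, 0.7, 0.7, 0.7]

```text
time: 20.5
position: [0.4664, -0.0275, 0.1596]
tool_rot: [2.269, 2.166, -0.001]
ft_force: [0.9, 0.0, 0.3]
grip_width: 0.3
grip_force: 0.0
```

```bash
python3 st.py; python3 - <<'E'
from h import *
np.set_printoptions(precision=4,suppress=True)
im,cm=snap("wrist","w5.png")
for b in blobs(im,"blue",amin=300): print(b,cast(cm,b[0],.044)[0])
E
```

```text
20.5 [ 0.4664 -0.0275  0.1596] x-ang 1.5243 y-ang -0.0465 w 0.300 [-0.0034  0.0026 -1.    ] [0.9378 0.0221 0.3135]
(array([359. , 130.5]), array([41., 84.]), 90.0, 3199.5) [0.54   0.0358 0.044 ]
(array([480.5, 131.2]), array([47.4, 67.8]), 89.0, 2707.5) [0.6477 0.0301 0.044 ]
```

View pics/w5.png

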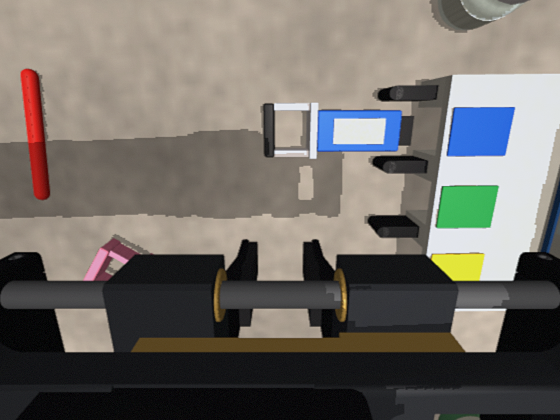

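Blue lies straight before its bay, with its bar at (268,130), block at (359,130) and nose between the cheeks. Grasping the handle.

Request:
apply_moves:
  dp:
    - [0.0328, -0.0055, 0.02]
    - [0.0328, -0.0055, 0.02]
    - [0, 0, 0.03]
    - [0, 0, 0.03]
    - [0, 0, 0.015]
    - [0, 0, 0.015]
    - [0, 0, 0.012]
    - [0, 0, 0.012]
    - [0, 0, 0]
    - [0, 0, 0]
  twist:
    - [0, 0, 0]
    - [0, 0, 0]
    - [0, 0, 0]
    - [0, 0, 0]
    - [0, 0, 0]
    - [0, 0, 0]
    - [0, 0, 0]
    - [0, 0, 0]
    - [0, 0, 0]
    - [0, 0, 0]
  fingers: [0.7, 0.7, 0.7, 0.7, 0.7, 0.7, 0.7, 0.7, 0.7, 1]

```text
time: 21.55
position: [0.4583, 0.0401, 0.0047]
tool_rot: [-2.27, -2.171, -0.001]
ft_force: [-0.0, 0.3, -0.5]
grip_width: 0.264
grip_force: 0.0
```

Request:
apply_moves:
  dp:
    - [0, 0, 0]
    - [0, 0, 0]
    - [0, 0, 0]
  twist:
    - [0, 0, 0]
    - [0, 0, 0]
    - [0, 0, 0]
  fingers: [1, 1, 1]

```text
time: 21.85
position: [0.4588, 0.0394, 0.0052]
tool_rot: [2.27, 2.17, 0.001]
ft_force: [0.5, 0.3, 1.2]
grip_width: 0.112
grip_force: 50.0
```

```bash
python3 st.py
```

```text
21.85 [0.4588 0.0394 0.0052] x-ang 1.5256 y-ang -0.0452 w 0.112 [-0.0004  0.0018 -1.    ] [0.4732 0.2605 1.2103]
```

Request:
apply_moves:
  dp:
    - [0, 0.02, 0]
    - [0, 0.02, 0]
    - [0, 0.02, 0]
    - [0, 0.015, 0]
    - [0, 0.01, 0]
    - [0, 0.006, 0]
    - [0, 0.004, 0]
    - [0, 0, 0]
  twist:
    - [0, 0, 0]
    - [0, 0, 0]
    - [0, 0, 0]
    - [0, 0, 0]
    - [0, 0, 0]
    - [0, 0, 0]
    - [0, 0, 0]
    - [0, 0, 0]
  fingers: [1, 1, 1, 1, 1, 1, 1, 1]

```text
time: 22.65
position: [0.553, 0.0355, 0.0052]
tool_rot: [-2.271, -2.171, 0.001]
ft_force: [-2.2, 0.2, 4.2]
grip_width: 0.111
grip_force: 50.0
```

Request:
apply_moves:
  dp:
    - [0, 0.004, 0]
    - [0, 0.003, 0]
    - [0, 0, 0]
  twist:
    - [0, 0, 0]
    - [0, 0, 0]
    - [0, 0, 0]
  fingers: [1, 1, 1]

```text
time: 22.95
position: [0.5597, 0.0351, 0.0052]
tool_rot: [-2.271, -2.171, 0.001]
ft_force: [-3.0, 0.3, 5.8]
grip_width: 0.109
grip_force: 50.0
```

Request:
apply_moves:
  dp:
    - [0, 0.002, 0]
    - [0, 0.002, 0]
    - [0, 0, 0]
  twist:
    - [0, 0, 0]
    - [0, 0, 0]
    - [0, 0, 0]
  fingers: [1, 1, 1]

```text
time: 23.25
position: [0.5634, 0.035, 0.0052]
tool_rot: [-2.271, -2.171, 0.002]
ft_force: [-4.0, -0.1, 7.2]
grip_width: 0.109
grip_force: 50.0
```

Request:
apply_moves:
  dp:
    - [0, 0.002, 0]
    - [0, 0.002, 0]
    - [0, 0, 0]
  twist:
    - [0, 0, 0]
    - [0, 0, 0]
    - [0, 0, 0]
  fingers: [1, 1, 1]

```text
time: 23.55
position: [0.5652, 0.0347, 0.0051]
tool_rot: [-2.269, -2.169, 0.008]
ft_force: [-10.0, 0.3, 12.1]
grip_width: 0.114
grip_force: 50.1
```

Request:
apply_moves:
  dp:
    - [0, 0.002, 0]
    - [0, 0, 0]
  twist:
    - [0, 0, 0]
    - [0, 0, 0]
  fingers: [1, 1]

```text
time: 23.75
position: [0.5653, 0.0347, 0.0051]
tool_rot: [-2.267, -2.168, 0.014]
ft_force: [-16.5, -0.2, 18.2]
grip_width: 0.112
grip_force: 50.2
```

Request:
apply_moves:
  dp:
    - [0, -0.003, 0]
    - [0, 0, 0]
    - [0, 0, 0]
    - [0, 0, 0]
    - [0, 0, -0.03]
    - [0, 0, -0.05]
    - [0, 0, -0.05]
    - [0, 0, 0]
  twist:
    - [0, 0, 0]
    - [0, 0, 0]
    - [0, 0, 0]
    - [0, 0, 0]
    - [0, 0, 0]
    - [0, 0, 0]
    - [0, 0, 0]
    - [0, 0, 0]
  fingers: [1, 0.7, 0.7, 0.7, 0.7, 0.7, 0.5, 0.44]

```text
time: 24.55
position: [0.5717, 0.0358, 0.1415]
tool_rot: [2.265, 2.165, 0.013]
ft_force: [0.5, -0.4, -1.0]
grip_width: 0.401
grip_force: 0.0
```

Request:
apply_moves:
  dp:
    - [0.0441, -0.0018, 0]
    - [0.0441, -0.0018, 0]
    - [0.0441, -0.0018, 0]
    - [0.0441, -0.0018, 0]
    - [0.0441, -0.0018, 0]
    - [0.0441, -0.0018, 0]
    - [0, 0, 0]
    - [0, 0, 0]
    - [0, 0, 0]
  twist:
    - [0, 0, 0]
    - [0, 0, 0]
    - [0, 0, 0]
    - [0, 0, 0]
    - [0, 0, 0]
    - [0, 0, -0.014]
    - [0, 0, 0]
    - [0, 0, 0]
    - [0, 0, 0]
  fingers: [0.44, 0.44, 0.44, 0.44, 0.44, 0.44, 0.44, 0.44, 0.44]

```text
time: 25.45
position: [0.5686, 0.2979, 0.1339]
tool_rot: [2.257, 2.184, -0.002]
ft_force: [-0.2, -0.3, 0.5]
grip_width: 0.561
grip_force: 0.0
```

```bash
python3 st.py; python3 - <<'E'
from h import *
np.set_printoptions(precision=4,suppress=True)
im,_=snap("top","t6.png"); cm=cam("top")
for c in ("yellow","green","blue"):
  for b in blobs(im,c,(90,120,330,290),amin=40): print(c,b,cast(cm,b[0],.049)[0])
cv2.imwrite("pics/c6.png",cv2.resize(im[100:280,90:330],(720,540))[:,:,::-1])
E
```

```text
25.45 [0.5686 0.2979 0.1339] x-ang 1.5381 y-ang -0.0327 w 0.561 [-0.0014 -0.0003 -1.    ] [-0.1594 -0.2513  0.4656]
yellow (array([141.1, 247.3]), array([27.4, 13.6]), 4.1, 329.0) [0.3725 0.3043 0.049 ]
yellow (array([293. , 159.7]), array([13.3, 16.3]), 4.4, 192.0) [ 0.6329 -0.1029  0.049 ]
green (array([269.5, 158. ]), array([16., 13.]), 90.0, 183.0) [ 0.6358 -0.0363  0.049 ]
blue (array([246. , 156.5]), array([13.2, 16.1]), 4.8, 189.0) [0.6382 0.0303 0.049 ]
```

View pics/c6.png

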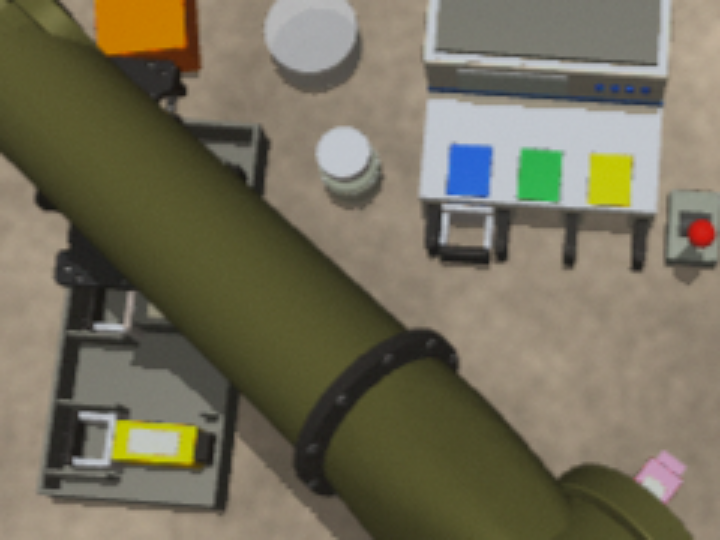

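Blue is home, with its plate at the mouth and bar at (466,255) in the crop. Now green.

Request:
apply_moves:
  dp:
    - [0.002, -0.0025, 0.04]
    - [0, 0, 0.035]
    - [0, 0, 0.015]
    - [0, 0, 0.015]
    - [0, 0, 0.017]
    - [0, 0, 0]
    - [0, 0, 0]
    - [0, 0, 0]
    - [0, 0, 0]
    - [0, 0, 0]
  twist:
    - [0, 0, 0]
    - [0, 0, 0]
    - [0, 0, 0]
    - [0, 0, 0]
    - [0, 0, 0]
    - [0, 0, 0]
    - [0, 0, 0]
    - [0, 0, 0]
    - [0, 0, 0]
    - [0, 0, 0]
  fingers: [0.44, 0.44, 0.44, 0.44, 0.44, 0.44, 1, 1, 1, 1]

```text
time: 26.5
position: [0.5665, 0.3022, 0.0138]
tool_rot: [2.255, 2.186, 0.004]
ft_force: [0.4, 1.4, 2.9]
grip_width: 0.408
grip_force: 50.0
```

```bash
python3 st.py
```

```text
26.5 [0.5665 0.3022 0.0138] x-ang 1.5398 y-ang -0.0310 w 0.408 [ 0.0011  0.0022 -1.    ] [0.4063 1.438  2.8818]
```

Request:
apply_moves:
  dp:
    - [0, 0, -0.02]
    - [0, 0, -0.045]
    - [0, 0, -0.045]
    - [-0.0477, -0.0035, 0]
    - [-0.0477, -0.0035, 0]
    - [-0.0477, -0.0035, 0]
    - [-0.0477, -0.0035, 0]
    - [-0.0477, -0.0035, 0]
    - [-0.0477, -0.0035, 0]
    - [-0.0477, -0.0035, 0]
  twist:
    - [0, 0, 0]
    - [0, 0, 0]
    - [0, 0, 0]
    - [0, 0, 0]
    - [0, 0, 0]
    - [0, 0, 0]
    - [0, 0, 0]
    - [0, 0, 0]
    - [0, 0, 0]
    - [0, 0, 0]
  fingers: [1, 1, 1, 1, 1, 1, 1, 1, 1, 1]

```text
time: 27.5
position: [0.5297, -0.0331, 0.1233]
tool_rot: [2.254, 2.187, -0.001]
ft_force: [0.6, 0.7, -3.7]
grip_width: 0.411
grip_force: 50.0
```

Request:
apply_moves:
  dp:
    - [0, 0, 0]
    - [0, 0, 0]
    - [0, 0, 0]
    - [0, 0, 0]
    - [0, 0, 0]
    - [0, 0, 0]
    - [0, 0, 0]
    - [0, 0, 0]
    - [0, 0, 0]
    - [0, 0, 0]
  twist:
    - [0, 0, -0.145]
    - [0, 0, -0.145]
    - [0, 0, -0.145]
    - [0, 0, -0.145]
    - [0, 0, -0.145]
    - [0, 0, -0.145]
    - [0, 0, -0.145]
    - [0, 0, -0.145]
    - [0, 0, -0.145]
    - [0, 0, -0.145]
  fingers: [1, 1, 1, 1, 1, 1, 1, 1, 1, 1]

```text
time: 28.5
position: [0.5302, -0.0314, 0.1232]
tool_rot: [-0.228, -3.133, 0.002]
ft_force: [-0.5, -0.5, -3.4]
grip_width: 0.411
grip_force: 50.0
```

Request:
apply_moves:
  dp:
    - [0, 0, 0]
    - [0, 0, 0]
    - [0, 0, 0]
  twist:
    - [0, 0, -0.109]
    - [0, 0, 0]
    - [0, 0, 0]
  fingers: [1, 1, 1]

```text
time: 28.8
position: [0.5304, -0.0314, 0.1229]
tool_rot: [-0.071, -3.14, 0.001]
ft_force: [-0.2, 0.6, -3.0]
grip_width: 0.411
grip_force: 50.0
```

```bash
python3 st.py
```

```text
28.8 [ 0.5304 -0.0314  0.1229] x-ang 3.0963 y-ang 1.5255 w 0.411 [ 0.0003 -0.0007 -1.    ] [-0.239   0.5819 -3.0012]
```

Request:
apply_moves:
  dp:
    - [0, 0, 0.045]
    - [0, 0, 0.035]
    - [0, 0, 0.015]
    - [0, 0, 0.012]
    - [0, 0, 0.006]
    - [0, 0, 0]
    - [0, 0, 0]
    - [0, 0, 0]
    - [0, 0, -0.02]
    - [0, 0, -0.04]
  twist:
    - [0, 0, 0]
    - [0, 0, 0]
    - [0, 0, 0]
    - [0, 0, 0]
    - [0, 0, 0]
    - [0, 0, 0]
    - [0, 0, 0]
    - [0, 0, 0]
    - [0, 0, 0]
    - [0, 0, 0]
  fingers: [1, 1, 1, 1, 1, 1, 0.35, 0.35, 0.35, 0.35]

```text
time: 29.8
position: [0.5293, -0.0315, 0.0691]
tool_rot: [-0.067, -3.138, -0.001]
ft_force: [-0.4, -0.1, 0.4]
grip_width: 0.631
grip_force: 0.0
```

Request:
apply_moves:
  dp:
    - [0, 0, -0.05]
    - [0, 0, -0.04]
    - [0, 0, 0]
    - [0, 0, 0]
    - [0, 0, 0]
    - [0, 0, 0]
    - [0, 0, 0]
    - [0, 0, 0]
    - [0, 0, 0]
    - [0, 0, 0]
  twist:
    - [0, 0, 0]
    - [0, 0, 0.145]
    - [0, 0, 0.145]
    - [0, 0, 0.145]
    - [0, 0, 0.145]
    - [0, 0, 0.145]
    - [0, 0, 0.145]
    - [0, 0, 0.145]
    - [0, 0, 0.145]
    - [0, 0, 0.145]
  fingers: [0.5, 0.7, 0.7, 0.7, 0.7, 0.7, 0.7, 0.7, 0.7, 0.7]

```text
time: 30.8
position: [0.5314, -0.031, 0.1607]
tool_rot: [1.966, 2.448, 0.001]
ft_force: [-0.1, 0.5, -1.2]
grip_width: 0.299
grip_force: 0.0
```

Request:
apply_moves:
  dp:
    - [-0.025, -0.038, 0]
    - [-0.025, -0.038, 0]
    - [0, 0, 0]
    - [0, 0, 0]
  twist:
    - [0, 0, 0.14]
    - [0, 0, 0.126]
    - [0, 0, 0]
    - [0, 0, 0]
  fingers: [0.7, 0.7, 0.7, 0.7]

```text
time: 31.2
position: [0.4636, -0.0933, 0.1606]
tool_rot: [2.268, 2.169, -0.002]
ft_force: [0.5, 0.4, 0.4]
grip_width: 0.296
grip_force: 0.0
```

```bash
python3 st.py; python3 - <<'E'
from h import *
np.set_printoptions(precision=4,suppress=True)
im,cm=snap("wrist","w7.png")
for b in blobs(im,"green",amin=300): print(b,cast(cm,b[0],.044)[0])
E
```

```text
31.2 [ 0.4636 -0.0933  0.1606] x-ang 1.5261 y-ang -0.0447 w 0.296 [-0.0033  0.0019 -1.    ] [0.4926 0.3858 0.3917]
(array([361. , 130.5]), array([39., 82.]), 90.0, 3075.0) [ 0.539 -0.03   0.044]
(array([480. , 131.5]), array([47., 66.]), 90.0, 2651.0) [ 0.6449 -0.0357  0.044 ]
```

Request:
apply_moves:
  dp:
    - [0.0328, -0.0048, 0.02]
    - [0.0328, -0.0048, 0.02]
    - [0, 0, 0.03]
    - [0, 0, 0.03]
    - [0, 0, 0.015]
    - [0, 0, 0.015]
    - [0, 0, 0.012]
    - [0, 0, 0.013]
    - [0, 0, 0]
    - [0, 0, 0]
  twist:
    - [0, 0, 0]
    - [0, 0, 0]
    - [0, 0, 0]
    - [0, 0, 0]
    - [0, 0, 0]
    - [0, 0, 0]
    - [0, 0, 0]
    - [0, 0, 0]
    - [0, 0, 0]
    - [0, 0, 0]
  fingers: [0.7, 0.7, 0.7, 0.7, 0.7, 0.7, 0.7, 0.7, 0.7, 1]

```text
time: 32.25
position: [0.4573, -0.0252, 0.0048]
tool_rot: [-2.266, -2.175, -0.002]
ft_force: [0.6, 0.0, 0.5]
grip_width: 0.267
grip_force: 0.0
```

Request:
apply_moves:
  dp:
    - [0, 0, 0]
    - [0, 0, 0]
    - [0, 0, 0]
  twist:
    - [0, 0, 0]
    - [0, 0, 0]
    - [0, 0, 0]
  fingers: [1, 1, 1]

```text
time: 32.55
position: [0.4577, -0.0263, 0.0053]
tool_rot: [2.267, 2.172, 0.002]
ft_force: [0.6, 1.1, 1.0]
grip_width: 0.106
grip_force: 50.0
```

```bash
python3 st.py
```

```text
32.55 [ 0.4577 -0.0263  0.0053] x-ang 1.5277 y-ang -0.0431 w 0.106 [-0.0003  0.0021 -1.    ] [0.593  1.1021 0.9579]
```

Request:
apply_moves:
  dp:
    - [0, 0.02, 0]
    - [0, 0.02, 0]
    - [0, 0.02, 0]
    - [0, 0.015, 0]
    - [0, 0.01, 0]
    - [0, 0.008, 0]
    - [0, 0.005, 0]
    - [0, 0.003, 0]
    - [0, 0, 0]
  twist:
    - [0, 0, 0]
    - [0, 0, 0]
    - [0, 0, 0]
    - [0, 0, 0]
    - [0, 0, 0]
    - [0, 0, 0]
    - [0, 0, 0]
    - [0, 0, 0]
    - [0, 0, 0]
  fingers: [1, 1, 1, 1, 1, 1, 1, 1, 1]

```text
time: 33.45
position: [0.5571, -0.0306, 0.0053]
tool_rot: [-2.268, -2.172, 0.003]
ft_force: [-3.0, -0.5, 7.2]
grip_width: 0.108
grip_force: 50.0
```

Request:
apply_moves:
  dp:
    - [0, 0.002, 0]
    - [0, 0.002, 0]
    - [0, 0, 0]
  twist:
    - [0, 0, 0]
    - [0, 0, 0]
    - [0, 0, 0]
  fingers: [1, 1, 1]

```text
time: 33.75
position: [0.5607, -0.0308, 0.0053]
tool_rot: [-2.268, -2.172, 0.003]
ft_force: [-4.2, 0.2, 6.7]
grip_width: 0.11
grip_force: 50.0
```

Request:
apply_moves:
  dp:
    - [0, 0.002, 0]
    - [0, 0.002, 0]
    - [0, 0, 0]
  twist:
    - [0, 0, 0]
    - [0, 0, 0]
    - [0, 0, 0]
  fingers: [1, 1, 1]

```text
time: 34.05
position: [0.5627, -0.031, 0.0052]
tool_rot: [-2.266, -2.171, 0.009]
ft_force: [-9.6, -0.1, 12.7]
grip_width: 0.107
grip_force: 50.1
```

Request:
apply_moves:
  dp:
    - [0, 0.002, 0]
    - [0, 0, 0]
  twist:
    - [0, 0, 0]
    - [0, 0, 0]
  fingers: [1, 1]

```text
time: 34.25
position: [0.5628, -0.0311, 0.0052]
tool_rot: [-2.265, -2.17, 0.015]
ft_force: [-17.3, -0.5, 17.6]
grip_width: 0.112
grip_force: 50.2
```

Request:
apply_moves:
  dp:
    - [0, -0.003, 0]
    - [0, 0, 0]
    - [0, 0, 0]
    - [0, 0, 0]
    - [0, 0, -0.03]
    - [0, 0, -0.05]
    - [0, 0, -0.05]
    - [0, 0, 0]
  twist:
    - [0, 0, 0]
    - [0, 0, 0]
    - [0, 0, 0]
    - [0, 0, 0]
    - [0, 0, 0]
    - [0, 0, 0]
    - [0, 0, 0]
    - [0, 0, 0]
  fingers: [1, 0.7, 0.7, 0.7, 0.7, 0.7, 0.5, 0.44]

```text
time: 35.05
position: [0.5694, -0.0302, 0.1415]
tool_rot: [2.262, 2.167, 0.012]
ft_force: [1.0, 0.2, -0.9]
grip_width: 0.404
grip_force: 0.0
```

Request:
apply_moves:
  dp:
    - [0.0372, -0.0225, 0]
    - [0.0372, -0.0225, 0]
    - [0.0372, -0.0225, 0]
    - [0.0372, -0.0225, 0]
    - [0.0372, -0.0225, 0]
    - [0.0372, -0.0225, 0]
    - [0.0372, -0.0225, 0]
    - [0.0372, -0.0225, 0]
    - [0.0372, -0.0225, 0]
    - [0, 0, 0]
  twist:
    - [0, 0, 0]
    - [0, 0, 0]
    - [0, 0, 0]
    - [0, 0, 0]
    - [0, 0, 0]
    - [0, 0, 0]
    - [0, 0, 0]
    - [0, 0, 0]
    - [0, 0, -0.012]
    - [0, 0, 0]
  fingers: [0.44, 0.44, 0.44, 0.44, 0.44, 0.44, 0.44, 0.44, 0.44, 0.44]

```text
time: 36.05
position: [0.372, 0.3186, 0.135]
tool_rot: [-2.241, -2.197, -0.003]
ft_force: [-0.3, 0.7, 0.3]
grip_width: 0.559
grip_force: 0.0
```

Request:
apply_moves:
  dp:
    - [0, 0, 0]
    - [0, 0, 0]
  twist:
    - [0, 0, 0]
    - [0, 0, 0]
  fingers: [0.44, 0.44]

```text
time: 36.25
position: [0.3772, 0.3112, 0.1342]
tool_rot: [2.257, 2.185, -0.001]
ft_force: [1.1, -0.0, 0.3]
grip_width: 0.56
grip_force: 0.0
```

```bash
python3 st.py; python3 - <<'E'
from h import *
np.set_printoptions(precision=4,suppress=True)
im,_=snap("top","t8.png"); cm=cam("top"); snap("scene","s8.png")
for c in ("yellow","green","blue"):
  for b in blobs(im,c,(90,120,330,290),amin=40): print(c,b,cast(cm,b[0],.049)[0])
cv2.imwrite("pics/c8.png",cv2.resize(im[100:280,90:330],(720,540))[:,:,::-1])
E
```

```text
36.25 [0.3772 0.3112 0.1342] x-ang 1.5385 y-ang -0.0323 w 0.560 [-0.0007 -0.0001 -1.    ] [ 1.1248 -0.0407  0.3299]
yellow (array([293. , 159.7]), array([13.3, 16.3]), 4.4, 192.0) [ 0.6329 -0.1029  0.049 ]
yellow (array([151.8, 248. ]), array([ 5.6, 12.7]), 7.1, 56.0) [0.3714 0.2752 0.049 ]
green (array([269.5, 158.2]), array([12.9, 16. ]), 7.1, 182.0) [ 0.6352 -0.0364  0.049 ]
blue (array([246. , 156.5]), array([13.3, 16.1]), 4.8, 190.0) [0.6382 0.0303 0.049 ]
```

View pics/c8.png

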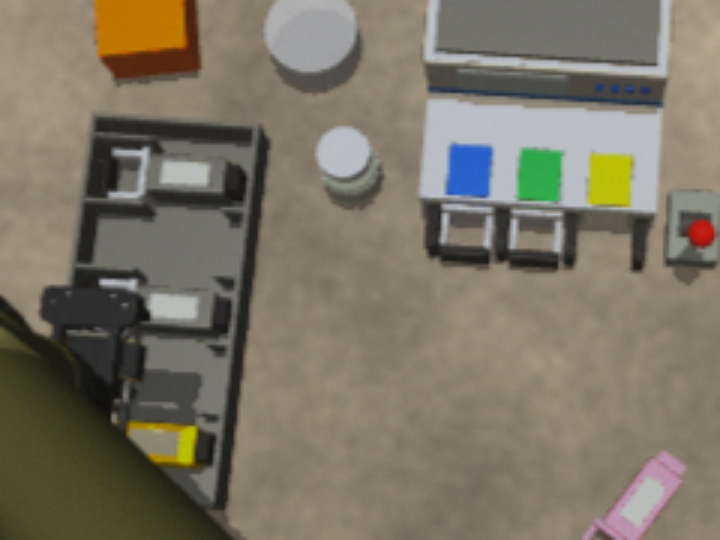

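Blue and green are home, with bars at (466,255) and (535,258). Yellow is still in its stall. Grasping it now.

Request:
apply_moves:
  dp:
    - [0.001, -0.0015, 0.04]
    - [0, 0, 0.035]
    - [0, 0, 0.015]
    - [0, 0, 0.015]
    - [0, 0, 0.017]
    - [0, 0, 0]
    - [0, 0, 0]
    - [0, 0, 0]
    - [0, 0, 0]
    - [0, 0, 0]
  twist:
    - [0, 0, 0]
    - [0, 0, 0]
    - [0, 0, 0]
    - [0, 0, 0]
    - [0, 0, 0]
    - [0, 0, 0]
    - [0, 0, 0]
    - [0, 0, 0]
    - [0, 0, 0]
    - [0, 0, 0]
  fingers: [0.44, 0.44, 0.44, 0.44, 0.44, 0.44, 1, 1, 1, 1]

```text
time: 37.35
position: [0.3759, 0.3138, 0.0136]
tool_rot: [2.255, 2.186, 0.003]
ft_force: [-0.6, -0.9, 6.0]
grip_width: 0.408
grip_force: 50.0
```

```bash
python3 st.py
```

```text
37.35 [0.3759 0.3138 0.0136] x-ang 1.5395 y-ang -0.0313 w 0.408 [ 0.0006  0.0017 -1.    ] [-0.6074 -0.9009  5.9823]
```

Request:
apply_moves:
  dp:
    - [0, 0, -0.02]
    - [0, 0, -0.045]
    - [0, 0, -0.045]
    - [-0.0449, 0.0161, 0]
    - [-0.0449, 0.0161, 0]
    - [-0.0449, 0.0161, 0]
    - [-0.0449, 0.0161, 0]
    - [-0.0449, 0.0161, 0]
    - [-0.0449, 0.0161, 0]
    - [-0.0449, 0.0161, 0]
  twist:
    - [0, 0, 0]
    - [0, 0, 0]
    - [0, 0, 0]
    - [0, 0, 0]
    - [0, 0, 0]
    - [0, 0, 0]
    - [0, 0, 0]
    - [0, 0, 0]
    - [0, 0, 0]
    - [0, 0, 0]
  fingers: [1, 1, 1, 1, 1, 1, 1, 1, 1, 1]

```text
time: 38.35
position: [0.478, -0.0068, 0.1226]
tool_rot: [2.255, 2.185, -0.002]
ft_force: [0.7, 0.6, -2.5]
grip_width: 0.415
grip_force: 50.0
```

Request:
apply_moves:
  dp:
    - [-0.0449, 0.0161, 0]
    - [-0.0449, 0.0161, 0]
    - [0, 0, 0]
    - [0, 0, 0]
    - [0, 0, 0]
    - [0, 0, 0]
    - [0, 0, 0]
    - [0, 0, 0]
    - [0, 0, 0]
    - [0, 0, 0]
  twist:
    - [0, 0, 0]
    - [0, 0, 0]
    - [0, 0, 0]
    - [0, 0, -0.145]
    - [0, 0, -0.145]
    - [0, 0, -0.145]
    - [0, 0, -0.145]
    - [0, 0, -0.145]
    - [0, 0, -0.145]
    - [0, 0, -0.145]
  fingers: [1, 1, 1, 1, 1, 1, 1, 1, 1, 1]

```text
time: 39.35
position: [0.5069, -0.095, 0.1223]
tool_rot: [-0.899, -3.01, 0.001]
ft_force: [-0.7, 1.2, -2.2]
grip_width: 0.408
grip_force: 50.0
```

Request:
apply_moves:
  dp:
    - [0, 0, 0]
    - [0, 0, 0]
    - [0, 0, 0]
    - [0, 0, 0]
    - [0, 0, 0]
    - [0, 0, 0]
  twist:
    - [0, 0, -0.145]
    - [0, 0, -0.145]
    - [0, 0, -0.145]
    - [0, 0, -0.109]
    - [0, 0, 0]
    - [0, 0, 0]
  fingers: [1, 1, 1, 1, 1, 1]

```text
time: 39.95
position: [0.5071, -0.0951, 0.1223]
tool_rot: [-0.071, -3.14, 0.0]
ft_force: [-0.2, -0.6, -2.9]
grip_width: 0.41
grip_force: 50.0
```

```bash
python3 st.py
```

```text
39.95 [ 0.5071 -0.0951  0.1223] x-ang 3.0961 y-ang 1.5253 w 0.410 [ 0.0005 -0.0001 -1.    ] [-0.1897 -0.5537 -2.8663]
```

Request:
apply_moves:
  dp:
    - [0, 0, 0.045]
    - [0, 0, 0.035]
    - [0, 0, 0.015]
    - [0, 0, 0.012]
    - [0, 0, 0.0055]
    - [0, 0, 0]
    - [0, 0, 0]
    - [0, 0, 0]
    - [0, 0, -0.02]
    - [0, 0, -0.04]
  twist:
    - [0, 0, 0]
    - [0, 0, 0]
    - [0, 0, 0]
    - [0, 0, 0]
    - [0, 0, 0]
    - [0, 0, 0]
    - [0, 0, 0]
    - [0, 0, 0]
    - [0, 0, 0]
    - [0, 0, 0]
  fingers: [1, 1, 1, 1, 1, 1, 0.35, 0.35, 0.35, 0.35]

```text
time: 40.95
position: [0.5059, -0.095, 0.0696]
tool_rot: [-0.067, -3.137, -0.002]
ft_force: [0.3, -1.4, 0.6]
grip_width: 0.629
grip_force: 0.0
```

Request:
apply_moves:
  dp:
    - [0, 0, -0.05]
    - [0, 0, -0.04]
    - [0, 0, 0]
    - [0, 0, 0]
    - [0, 0, 0]
    - [0, 0, 0]
    - [0, 0, 0]
    - [0, 0, 0]
    - [0, 0, 0]
    - [0, 0, 0]
  twist:
    - [0, 0, 0]
    - [0, 0, 0.145]
    - [0, 0, 0.145]
    - [0, 0, 0.145]
    - [0, 0, 0.145]
    - [0, 0, 0.145]
    - [0, 0, 0.145]
    - [0, 0, 0.145]
    - [0, 0, 0.145]
    - [0, 0, 0.145]
  fingers: [0.5, 0.7, 0.7, 0.7, 0.7, 0.7, 0.7, 0.7, 0.7, 0.7]

```text
time: 41.95
position: [0.5081, -0.0949, 0.1611]
tool_rot: [1.966, 2.448, 0.0]
ft_force: [-0.1, 0.2, -0.5]
grip_width: 0.299
grip_force: 0.0
```

Request:
apply_moves:
  dp:
    - [-0.025, -0.038, 0]
    - [-0.025, -0.038, 0]
    - [0, 0, 0]
    - [0, 0, 0]
  twist:
    - [0, 0, 0.14]
    - [0, 0, 0.126]
    - [0, 0, 0]
    - [0, 0, 0]
  fingers: [0.7, 0.7, 0.7, 0.7]

```text
time: 42.35
position: [0.4401, -0.157, 0.161]
tool_rot: [2.269, 2.169, -0.002]
ft_force: [0.2, 0.9, 0.4]
grip_width: 0.296
grip_force: 0.0
```

```bash
python3 st.py; python3 - <<'E'
from h import *
np.set_printoptions(precision=4,suppress=True)
im,cm=snap("wrist","w9.png")
for b in blobs(im,"yellow",amin=300): print(b,cast(cm,b[0],.044)[0])
E
```

```text
42.35 [ 0.4401 -0.157   0.161 ] x-ang 1.5260 y-ang -0.0448 w 0.296 [-0.0029  0.0012 -1.    ] [0.2489 0.9066 0.4252]
(array([363. , 130.3]), array([83.7, 40.6]), 0.8, 3191.0) [ 0.5174 -0.0935  0.044 ]
(array([505. , 133.5]), array([47., 66.]), 90.0, 2635.0) [ 0.6441 -0.1021  0.044 ]
```

Request:
apply_moves:
  dp:
    - [0.0328, -0.004, 0.02]
    - [0.0328, -0.004, 0.02]
    - [0, 0, 0.03]
    - [0, 0, 0.03]
    - [0, 0, 0.015]
    - [0, 0, 0.015]
    - [0, 0, 0.012]
    - [0, 0, 0.013]
    - [0, 0, 0]
    - [0, 0, 0]
  twist:
    - [0, 0, 0]
    - [0, 0, 0]
    - [0, 0, 0]
    - [0, 0, 0]
    - [0, 0, 0]
    - [0, 0, 0]
    - [0, 0, 0]
    - [0, 0, 0]
    - [0, 0, 0]
    - [0, 0, 0]
  fingers: [0.7, 0.7, 0.7, 0.7, 0.7, 0.7, 0.7, 0.7, 0.7, 1]

```text
time: 43.4
position: [0.4359, -0.0885, 0.0054]
tool_rot: [-2.265, -2.176, -0.003]
ft_force: [0.6, 0.3, 0.6]
grip_width: 0.265
grip_force: 0.0
```

Request:
apply_moves:
  dp:
    - [0, 0, 0]
    - [0, 0, 0]
    - [0, 0, 0]
  twist:
    - [0, 0, 0]
    - [0, 0, 0]
    - [0, 0, 0]
  fingers: [1, 1, 1]

```text
time: 43.7
position: [0.4359, -0.0902, 0.0057]
tool_rot: [2.267, 2.172, 0.001]
ft_force: [1.1, 1.0, 2.0]
grip_width: 0.112
grip_force: 50.0
```

```bash
python3 st.py
```

```text
43.7 [ 0.4359 -0.0902  0.0057] x-ang 1.5279 y-ang -0.0429 w 0.112 [-0.0006  0.0018 -1.    ] [1.0642 1.0135 1.9849]
```

Request:
apply_moves:
  dp:
    - [-0.001, 0.02, 0]
    - [0, 0.02, 0]
    - [0, 0.02, 0]
    - [0, 0.02, 0]
    - [0, 0.015, 0]
    - [0, 0.012, 0]
    - [0, 0.008, 0]
    - [0, 0.004, 0]
    - [0, 0.002, 0]
    - [0, 0, 0]
  twist:
    - [0, 0, 0]
    - [0, 0, 0]
    - [0, 0, 0]
    - [0, 0, 0]
    - [0, 0, 0]
    - [0, 0, 0]
    - [0, 0, 0]
    - [0, 0, 0]
    - [0, 0, 0]
    - [0, 0, 0]
  fingers: [1, 1, 1, 1, 1, 1, 1, 1, 1, 1]

```text
time: 44.7
position: [0.5553, -0.0964, 0.0057]
tool_rot: [-2.269, -2.172, 0.002]
ft_force: [-3.1, 0.3, 5.0]
grip_width: 0.111
grip_force: 50.0
```

Request:
apply_moves:
  dp:
    - [0, 0.002, 0]
    - [0, 0.002, 0]
    - [0, 0, 0]
  twist:
    - [0, 0, 0]
    - [0, 0, 0]
    - [0, 0, 0]
  fingers: [1, 1, 1]

```text
time: 45.0
position: [0.5592, -0.0967, 0.0057]
tool_rot: [-2.269, -2.172, 0.003]
ft_force: [-3.9, 0.5, 5.8]
grip_width: 0.11
grip_force: 50.0
```

Request:
apply_moves:
  dp:
    - [0, 0.002, 0]
    - [0, 0.002, 0]
    - [0, 0, 0]
  twist:
    - [0, 0, 0]
    - [0, 0, 0]
    - [0, 0, 0]
  fingers: [1, 1, 1]

```text
time: 45.3
position: [0.5602, -0.0969, 0.0056]
tool_rot: [-2.266, -2.17, 0.011]
ft_force: [-11.9, -0.6, 13.7]
grip_width: 0.112
grip_force: 50.1
```

Request:
apply_moves:
  dp:
    - [0, 0.001, 0]
    - [0, 0, 0]
  twist:
    - [0, 0, 0]
    - [0, 0, 0]
  fingers: [1, 1]

```text
time: 45.5
position: [0.5602, -0.0969, 0.0056]
tool_rot: [-2.265, -2.169, 0.014]
ft_force: [-15.6, 0.7, 17.2]
grip_width: 0.114
grip_force: 50.1
```

Request:
apply_moves:
  dp:
    - [0, -0.003, 0]
    - [0, 0, 0]
    - [0, 0, 0]
    - [0, 0, 0]
    - [0, 0, -0.03]
    - [0, 0, -0.05]
    - [0, 0, -0.05]
    - [0, -0.05, -0.02]
    - [0, -0.05, 0]
    - [0, 0, 0]
  twist:
    - [0, 0, 0]
    - [0, 0, 0]
    - [0, 0, 0]
    - [0, 0, 0]
    - [0, 0, 0]
    - [0, 0, 0]
    - [0, 0, 0]
    - [0, 0, 0]
    - [0, 0, 0]
    - [0, 0, 0]
  fingers: [1, 0.7, 0.7, 0.7, 0.7, 0.7, 1, 1, 1, 1]

```text
time: 46.5
position: [0.4581, -0.0951, 0.1529]
tool_rot: [2.271, 2.164, -0.023]
ft_force: [0.9, -0.1, -0.5]
grip_width: 0.043
grip_force: 0.0
```

```bash
python3 st.py; python3 - <<'E'
from h import *
np.set_printoptions(precision=4,suppress=True)
im,ct=snap("top","t10.png"); im2,cs=snap("scene","s10.png")
for b in blobs(im,"red",(310,165,340,190),amin=10): print(b); pt=b[0]
for b in blobs(im2,"red",(190,195,250,235),amin=10): print(b); ps=b[0]
def ray(c,p):
    a=cast(c,p,.2)[0]; b=cast(c,p,0)[0]; return a,(b-a)/np.linalg.norm(b-a)
a,u=ray(ct,pt); b,v=ray(cs,ps); k=np.linalg.lstsq(np.stack([u,-v],1),b-a,rcond=None)[0]
print("ball",a+k[0]*u,b+k[1]*v)
A=cv2.resize(im2[200:330,160:310],(400,346)); B=cv2.resize(im[130:260,220:420],(400,260)); B=cv2.copyMakeBorder(B,0,86,0,0,cv2.BORDER_CONSTANT)
cv2.imwrite("pics/c10.png",np.hstack([A,B])[:,:,::-1])
E
```

```text
46.5 [ 0.4581 -0.0951  0.1529] x-ang 1.5224 y-ang -0.0485 w 0.043 [-0.0141 -0.0068 -0.9999] [ 0.8921 -0.0806 -0.5195]
(array([325.5, 177. ]), array([3., 8.]), 0.0, 20.0)
(array([218., 215.]), array([8., 8.]), 90.0, 56.0)
(array([213.5, 198. ]), array([6., 7.]), 90.0, 22.5)
ball [ 0.5568 -0.1836  0.1504] [ 0.5638 -0.1956  0.1537]
```

View pics/c10.png

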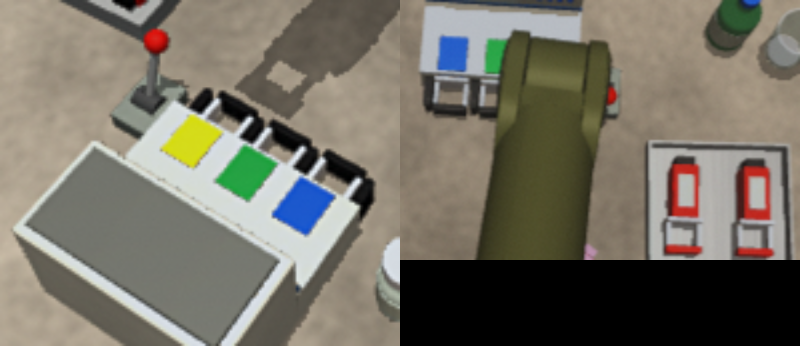

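All three fresh cartridges are seated and both reds lie flat in the tray. The ball triangulation mixed in a tray blob, so I'm redoing it with the right pixels: top (323,177) and scene (218,215).

```bash
python3 - <<'E'
from h import *
np.set_printoptions(precision=4,suppress=True)
ct,cs=cam("top"),cam("scene")
def ray(c,p):
    a=cast(c,p,.2)[0]; b=cast(c,p,0)[0]; return a,(b-a)/np.linalg.norm(b-a)
a,u=ray(ct,(323,177)); b,v=ray(cs,(218,215)); k=np.linalg.lstsq(np.stack([u,-v],1),b-a,rcond=None)[0]
print("ball",a+k[0]*u,b+k[1]*v)
E
python3 st.py
```

```text
ball [ 0.5714 -0.1829  0.0973] [ 0.572  -0.1842  0.0976]
46.6 [ 0.4645 -0.0943  0.1541] x-ang 1.5247 y-ang -0.0461 w 0.017 [-0.0062  0.0008 -1.    ] [ 0.9038 -1.2296  0.7039]
```

Request:
apply_moves:
  dp:
    - [-0.029, 0.0215, 0]
    - [-0.029, 0.0215, 0]
    - [-0.029, 0.0215, 0]
    - [0, 0, 0.03]
    - [0, 0, 0.025]
    - [0, 0, 0.014]
    - [0, 0, 0]
  twist:
    - [0, 0, 0]
    - [0, 0, 0]
    - [0, 0, 0]
    - [0, 0, 0]
    - [0, 0, 0]
    - [0, 0, 0]
    - [0, 0, 0]
  fingers: [1, 1, 1, 1, 1, 1, 1]

```text
time: 47.3
position: [0.5258, -0.1806, 0.0818]
tool_rot: [-2.263, -2.171, -0.001]
ft_force: [-0.1, 0.7, 0.1]
grip_width: 0.004
grip_force: 0.0
```

Request:
apply_moves:
  dp:
    - [0, 0.015, 0]
    - [0, 0.015, 0]
    - [0, 0.015, 0]
    - [0, 0.012, 0]
    - [0, 0.01, 0]
    - [0, 0.008, 0]
    - [0, 0.005, 0]
    - [0, 0, 0]
  twist:
    - [0, 0, 0]
    - [0, 0, 0]
    - [0, 0, 0]
    - [0, 0, 0]
    - [0, 0, 0]
    - [0, 0, 0]
    - [0, 0, 0]
    - [0, 0, 0]
  fingers: [1, 1, 1, 1, 1, 1, 1, 1]

```text
time: 48.1
position: [0.6067, -0.1854, 0.0846]
tool_rot: [2.268, 2.173, 0.001]
ft_force: [0.8, -0.6, -0.3]
grip_width: 0.007
grip_force: 0.0
```

Request:
apply_moves:
  dp:
    - [0, 0.004, 0]
    - [0, 0.004, 0]
    - [0, 0.004, 0]
    - [0, 0, 0]
  twist:
    - [0, 0, 0]
    - [0, 0, 0]
    - [0, 0, 0]
    - [0, 0, 0]
  fingers: [1, 1, 1, 1]

```text
time: 48.5
position: [0.6166, -0.1862, 0.0843]
tool_rot: [-2.267, -2.171, 0.005]
ft_force: [-5.5, -0.6, 2.3]
grip_width: 0.003
grip_force: 2.6
```

Request:
apply_moves:
  dp:
    - [0, 0.003, 0]
    - [0, 0.003, 0]
    - [0, 0, 0]
  twist:
    - [0, 0, 0]
    - [0, 0, 0]
    - [0, 0, 0]
  fingers: [1, 1, 1]

```text
time: 48.8
position: [0.617, -0.1863, 0.084]
tool_rot: [-2.261, -2.165, 0.02]
ft_force: [-20.2, 1.4, 12.9]
grip_width: 0.001
grip_force: 10.2
```

Lever is at its stop, with 20 N on the tool. I'll back off, retreat and check everything.

Request:
apply_moves:
  dp:
    - [0, -0.01, 0]
    - [0, -0.03, 0]
    - [0, -0.04, 0]
    - [0, 0, -0.05]
    - [0, 0, -0.05]
    - [-0.04, -0.02, 0]
    - [-0.04, -0.02, 0]
    - [-0.04, -0.02, 0]
    - [-0.04, -0.02, 0]
    - [0, 0, 0]
  twist:
    - [0, 0, 0]
    - [0, 0, 0]
    - [0, 0, 0]
    - [0, 0, 0]
    - [0, 0, 0]
    - [0, 0, 0]
    - [0, 0, 0]
    - [0, 0, 0]
    - [0, 0, 0]
    - [0, 0, 0]
  fingers: [1, 1, 1, 1, 1, 1, 1, 1, 1, 1]

```text
time: 49.8
position: [0.453, -0.3476, 0.1844]
tool_rot: [2.28, 2.158, -0.006]
ft_force: [-0.3, -0.0, -0.3]
grip_width: 0.006
grip_force: 0.0
```

Request:
apply_moves:
  dp:
    - [-0.04, 0, 0]
    - [-0.04, 0, 0]
    - [-0.04, 0, 0]
    - [0, 0, 0]
  twist:
    - [0, 0, 0]
    - [0, 0, 0]
    - [0, 0, 0]
    - [0, 0, 0]
  fingers: [1, 1, 1, 1]

```text
time: 50.2
position: [0.4499, -0.4662, 0.1837]
tool_rot: [2.277, 2.162, -0.002]
ft_force: [-0.3, -0.1, -0.1]
grip_width: 0.004
grip_force: 0.0
```

```bash
python3 st.py; python3 - <<'E'
from h import *
im,ct=snap("top","t11.png"); im2,cs=snap("scene","s11.png")
A=cv2.resize(im2[140:320,140:320],(400,400)); B=cv2.resize(im[80:290,220:430],(400,400))
cv2.imwrite("pics/c11.png",np.hstack([A,B])[:,:,::-1])
E
```

```text
50.2 [ 0.4499 -0.4662  0.1837] x-ang 1.5190 y-ang -0.0518 w 0.004 [-0.0024  0.0006 -1.    ] [-0.3129 -0.1364 -0.0789]
```

View pics/c11.png

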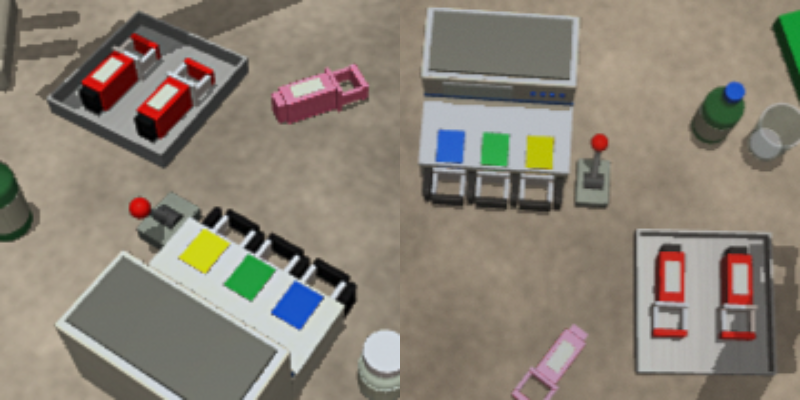

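The lever leans away from the robot, with its ball at (599,143) on the right. The three fresh cartridges are home, the reds are flat in the tray and the bystanders stand where they were. Handing in.

```bash
python3 -c "
from bench import ctrl
print(ctrl.close_job())"
```

```text
the job is handed in; nothing more can be done
None
```

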